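Riddle the tumbled castings and tip them into the felt tray

ROBOT

A 6-joint arm with a two-finger parallel gripper is mounted at the origin on the work surface. World frame = base frame: x ahead of the robot, y to its left, z up, the work surface at z = 0. Lengths are in mm, angles in rad, forces in N, time in s.
With the tool pointing down it reaches from about 275 to 1000 mm from the base axis. Payload 8.4 kg.
Tool frame: the origin (TCP) lies between the finger pads; the fingertips stand 11 mm ahead of it and the grasp point (between the pads) lies 8 mm behind it; z points along the fingers, y is the direction in which the jaws open and shut (so a half turn about z gives the same grasp; the last joint's range is limited). The gripper opens to 85 mm and grips with 20 to 120 N. Pads are 22 mm wide; open, the fingers measure 114 mm over their backs; the gripper's body (76 mm by 85 mm) begins 54 mm behind the grasp point. The pads swing forward as they close: fully open they stand 13 mm farther back than shut.
Start: joints at [-1.138, 0.353, 1.633, -0, 1.155, -0.002], TCP at [263.267, -566.85, 242.281] pointing down, gripper open.
Joint ranges: [-2.63, 2.63], [-0.92, 2.1], [0.06, 2.66], [-1.3, 4.44], [0, 2.69], [-3.02, 3.02]. Speed limits (rad/s): [2.22, 2.22, 2.79, 3.14, 3.14, 3.14].

INTERFACE

Orientations are given as [roll, pitch, yaw] about the fixed x, y, z axes, in that order (R = Rz(yaw) Ry(pitch) Rx(roll)).
In Python, from rig import r, eyes gives the robot as it stands. The module is installed in compiled form; this text tells all that it offers.
- The arm moves only by the tool servo_tool, never from a script. Its argument "rows" is a list of rows, each a list of 3 entries, a list of its own where there are three numbers: the shift along the world's x, y, z in cm, then the turn about the world's z in rad, then the finger opening in cm, from 0 to 8.54. A call has 1 to 5 rows; each row shifts and turns the commanded pose from where the row before left it; what a row does not reach is not made up. A row lasts 1/12 s, in which the tool goes at most 41.7 mm and 7.16 degrees, less where a joint would pass 70% of its speed; a pose out of reach is approached as far as the arm can. A call is refused whole if a number of a shift passes 4.17 or a number of a turn 0.125, either way. A call with a gripper value outside its range is refused whole. The fingers move at their own pace and stop on an object; "squeeze" is the grip in N (left out, the last holds). Time passes only in rows, so rows that do not move let the fingers close. It gives the time, the measured TCP pose, the force and the opening at its end, in the units of the state.
- r.sense(): the state, without advancing time (a new reading comes with each control period).
- eyes.grab_frame(name): name is "side" or "top" or "wrist"; returns a dict with "frame" (480x640x3 uint8, red, green, blue), "depth" (480x640 float32, mm along the optical axis (not along the pixel's ray), 0 where there is no reading), "vertical_fov" (degrees; the focal length in pixels is half the picture's height over the tangent of half this angle, whatever the lens; pixels are square), "cx", "cy" (the principal point, pixels), "D" ([k1, k2, p1, p2, k3] as OpenCV has them; the pictures are not rectified), "camera_from_world" (4x4, takes a point from world to camera coordinates); the wrist camera has in their place "hand_eye" (4x4, takes a point from camera to tool coordinates, whose origin is the TCP and whose axes are the flange's). Camera axes: x right, y down, z forward; pixel columns grow to the right and rows downward; lengths in mm; the calibration is good to about 2 mm. A picture is of the moment at which its call begins: read the wrist's pose just before it.
- r.sign_off(): hands the job in, once; it reports no verdict.
The state is a dict: "clock": time; "qpos": joint angles; "qvel": joint speeds; "joint_efforts": joint torques, N m; "eef_pos": TCP position; "tcp_rot": TCP orientation; "contact_force": force on the tool from outside, world axes, zero at the start; "wrist_torque": the same for the moment, N m; "opening": opening from 0.0 (shut) to 1.0 (fully open).
Only numpy, scipy, OpenCV 4.12 (cv2) and the standard library are available. Lean on these libraries where they do the work, as an engineer would, in place of code of your own. Each camera call takes 0.05 s, during which the arm holds its last target.

TASK

The tumbler has just been emptied into the slotted sieve: take the sieve by its wooden grip and shake it over its pan until every steel ball has dropped through into the pan, with the three silver end caps still in the sieve. Then carry the sieve to the felt-lined tray and tip the end caps gently over the lip into it from low down, without touching the castings with the gripper, and hang the empty sieve level back in its pan and let go. Leave the tweezers and the other things on the bench alone.

Things in the scene. Friction and masses are not known exactly. Their poses are not given: they have to be found in the camera images.
- sieve_grip (a point): Sieve: centre of its wooden grip, a flat-sided bar 74 long, 16 thick (in the x-z plane), 26 wide (y). Axes of the sieve: x level from the grip towards the pouring lip, y across, z up. The bar leans back (to -x) 30 degrees from vertical when the sieve is level: down along it is (0.5, 0, -0.866). Sieve about 0.35 kg, centre of mass about 90 mm ahead of and 80 mm below the grip
- sieve_floor (a point): Sieve: middle of the basket on its floor's upper face, axes as grip; grip centre at (-120.5, 0, 100.6) mm from here. Steel, inside 117 wide; rear wall at x = -76, rear and side walls 31 high. Floor: four flat bars 8 wide, 3 thick along x at y = -37.5, -12.5, 12.5, 37.5, open slots of 17 between them and at the walls. Castings slide on it with friction 0.3 to 0.4
- sieve_lip (a point): Sieve: middle of its pouring edge, axes as grip, at (77, 0, 10) mm from sieve_floor. There is no front wall, only a plain lip 117 wide sloping up 25 degrees from x = 54, with side cheeks 23 high
- sieve: Sieve, origin 3 mm below sieve_floor, axes as grip. Two flat lugs each side (at x = -52 and 45, out to y = +-98, undersides 19 mm above the floor's upper face) rest on the pan's long rims, the basket hanging inside the pan. At the start it hangs there level, holding caps and balls; its walls reach 67 mm above the bench
- pan: Fixed steel catch pan. Origin: centre of its underside, on the bench; x along its length, the way the sieve's lip points at the start, z up. Outside 200 (x) x 160 (y) x 55 high, wall and floor 3. With the sieve hung in it, the sieve's floor middle lies over the pan's middle, upper face 36 above the bench, with 16 mm free beside and 20 before and behind the basket
- tray: Fixed square wooden tray lined with grey felt, for the finished castings. Origin: centre of its underside, on the bench; axes along its sides, z up. Outside 170 x 170 x 30 mm high, walls and floor 8 mm
- cap1_center (a point): Cast silver bracelet end cap (one of three alike) lying loose in the sieve: square block 22 x 22 x 20 mm with a round collar 20 mm across on one side, 30 mm long in all, about 30 g; too big for the slots. This point is the centre of the block, 10 mm above what it lies on when flat.
- cap1: The same end cap as a body; origin at the middle of its underside as cast.
- cap2_center (a point): Cast silver bracelet end cap (one of three alike) lying loose in the sieve: square block 22 x 22 x 20 mm with a round collar 20 mm across on one side, 30 mm long in all, about 30 g; too big for the slots. This point is the centre of the block, 10 mm above what it lies on when flat.
- cap2: The same end cap as a body; origin at the middle of its underside as cast.
- cap3_center (a point): Cast silver bracelet end cap (one of three alike) lying loose in the sieve: square block 22 x 22 x 20 mm with a round collar 20 mm across on one side, 30 mm long in all, about 30 g; too big for the slots. This point is the centre of the block, 10 mm above what it lies on when flat.
- cap3: The same end cap as a body; origin at the middle of its underside as cast.
- ball1_center (a point): Steel tumbling ball 13.4 mm across, 10 g (one of six alike), at the start lying on one of the flat floor bars of the sieve; it falls through any slot once it rolls off its bar, for which the level sieve must be jerked sideways (along its y) or rocked sideways some 10 degrees or more. This point is its centre.
- ball2_center (a point): Steel tumbling ball 13.4 mm across, 10 g (one of six alike), at the start lying on one of the flat floor bars of the sieve; it falls through any slot once it rolls off its bar, for which the level sieve must be jerked sideways (along its y) or rocked sideways some 10 degrees or more. This point is its centre.
- ball3_center (a point): Steel tumbling ball 13.4 mm across, 10 g (one of six alike), at the start lying on one of the flat floor bars of the sieve; it falls through any slot once it rolls off its bar, for which the level sieve must be jerked sideways (along its y) or rocked sideways some 10 degrees or more. This point is its centre.
- ball4_center (a point): Steel tumbling ball 13.4 mm across, 10 g (one of six alike), at the start lying on one of the flat floor bars of the sieve; it falls through any slot once it rolls off its bar, for which the level sieve must be jerked sideways (along its y) or rocked sideways some 10 degrees or more. This point is its centre.
- ball5_center (a point): Steel tumbling ball 13.4 mm across, 10 g (one of six alike), at the start lying on one of the flat floor bars of the sieve; it falls through any slot once it rolls off its bar, for which the level sieve must be jerked sideways (along its y) or rocked sideways some 10 degrees or more. This point is its centre.
- ball6_center (a point): Steel tumbling ball 13.4 mm across, 10 g (one of six alike), at the start lying on one of the flat floor bars of the sieve; it falls through any slot once it rolls off its bar, for which the level sieve must be jerked sideways (along its y) or rocked sideways some 10 degrees or more. This point is its centre.
- tweezers: Cross-lock tweezers with wooden grips, 165 mm long, lying between pan and tray; origin below their middle. Leave alone.
- charcoal: Black charcoal soldering block 55 x 95 x 30 mm; origin centre of underside. Leave alone.
- flux: Flux jar, 52 mm across, 60 mm high; origin centre of underside. Leave alone.
- hammer: Hammer lying on the bench, 240 mm long; origin under its middle. Leave alone.

How it is judged:
By the outcome, as a careful person would: the job done as asked, in the order asked, and still so for the second after the job is handed in, with the robot touching nothing.
It also fails if it takes over 58 s, if anything falls off the work surface, if the arm or the gripper's body presses on something with over 40 N, if the wrist force passes 120 N, or if a joint passes its speed limit or range.

## Working session

There is one attempt and no reset: what is moved stays moved. The work goes in short steps, Python scripts to look and compute and a tool call to move; the robot and the scene stay as the last step left them, time stands still between calls to the robot, and variables do not carry over. Pictures are saved under pics/ and viewed, and the job is handed in when it is done.

Besides the shell and the picture viewer there is one more tool, called after "Request:" by a JSON object that holds its "name" and its "arguments". servo_tool: Moves the arm, as the interface text tells. Its arguments: {"type":"object","properties":{"rows":{"type":"array"},"squeeze":{"type":"number"}},"required":["rows"]}

```bash
mkdir -p pics; cat > h.py <<'E'
import numpy as np, cv2
from rig import r, eyes
from scipy.spatial.transform import Rotation as Rn
def K(f):
    fl=240/np.tan(np.radians(f["vertical_fov"])/2)
    return np.array([[fl,0,f["cx"]],[0,fl,f["cy"]],[0,0,1.]])
def pose(f,s=None):
    if "camera_from_world" in f: return np.array(f["camera_from_world"])
    T=np.eye(4);T[:3,:3]=Rn.from_euler('xyz',s["tcp_rot"]).as_matrix();T[:3,3]=s["eef_pos"]
    return np.linalg.inv(T@np.array(f["hand_eye"]))
def ray(f,W,px):
    u=cv2.undistortPoints(np.array(px,float).reshape(-1,1,2),K(f),np.array(f["D"],float)).reshape(-1,2)
    d=np.c_[u,np.ones(len(u))]@W[:3,:3]; o=-W[:3,:3].T@W[:3,3]; return o,d
def onplane(f,W,px,z):
    o,d=ray(f,W,px); return o+d*((z-o[2])/d[:,2])[:,None]
def cloud(f,W):
    v,u=np.mgrid[0:480,0:640]; px=np.c_[u.ravel(),v.ravel()]
    o,d=ray(f,W,px); return (o+d*f["depth"].reshape(-1,1)).reshape(480,640,3)
def proj(f,W,P):
    return cv2.projectPoints(np.array(P,float).reshape(-1,3),cv2.Rodrigues(W[:3,:3])[0],W[:3,3],K(f),np.array(f["D"],float))[0].reshape(-1,2)
def grab(n,fn=None):
    s=r.sense(); f=eyes.grab_frame(n)
    if fn: cv2.imwrite("pics/"+fn,f["frame"][:,:,::-1])
    return f,pose(f,s)
E
python3 - <<'E'
from h import *
np.set_printoptions(precision=1,suppress=True)
print(r.sense())
for n in("top","side","wrist"):
    f,W=grab(n,n+"0.png"); print(n,f["vertical_fov"],-W[:3,:3].T@W[:3,3]); np.savez(n+"0.npz",W=W,c=cloud(f,W),im=f["frame"])
E
```

```text
{'clock': 0.0, 'qpos': array([-1.1,  0.4,  1.6,  0. ,  1.2, -0. ]), 'qvel': array([-0.,  0., -0.,  0., -0.,  0.]), 'joint_efforts': array([ -0. , -60.5, -34.2,  -0. ,   0. ,  -0. ]), 'eef_pos': array([ 263.1, -566.4,  241.5]), 'tcp_rot': array([-3.1, -0. ,  0.4]), 'contact_force': array([ 0.5, -0.2, -0.3]), 'wrist_torque': array([-0. , -0. ,  0.1]), 'opening': 1.0043333983516873}
top 50.510141328312265 [ 334.7   47.9 1285. ]
side 52.94418321686493 [ 483.8 -739.3  824.9]
wrist 60.61614972069692 [ 335.8 -533.   373.6]
```

View pics/top0.png

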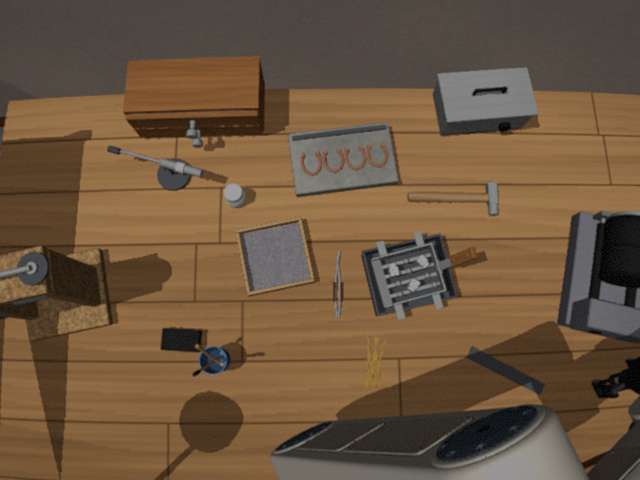

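View pics/side0.png

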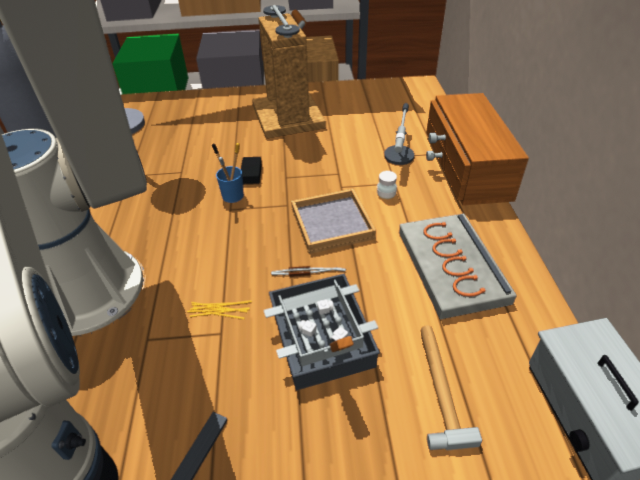

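View pics/wrist0.png

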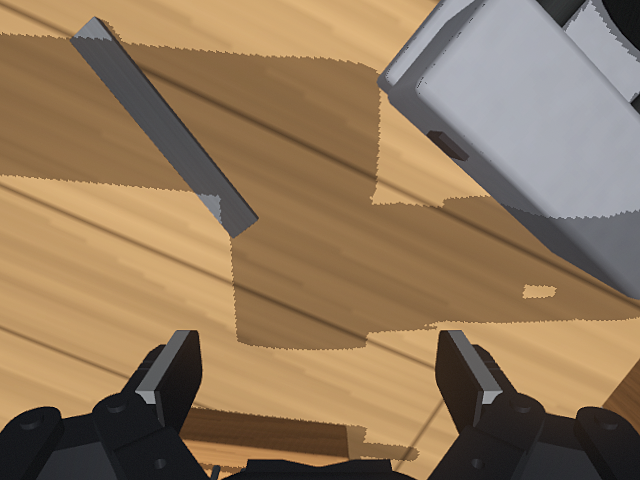

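```bash
python3 - <<'E'
from h import *
np.set_printoptions(precision=1,suppress=True)
for n,sl in(("top",(slice(200,340),slice(210,500))),("side",(slice(180,400),slice(240,400)))):
    d=np.load(n+"0.npz"); im=d["im"][sl]; 
    z=cv2.resize(im,None,fx=2.7 if n=="top" else 2.7,fy=2.7,interpolation=cv2.INTER_CUBIC); cv2.imwrite(f"pics/{n}z.png",z[:600,:,::-1])
d=np.load("top0.npz"); c=d["c"]; im=d["im"]
hsv=cv2.cvtColor(im,cv2.COLOR_RGB2HSV)
z=c[...,2]
# grip: above 100
reg=np.zeros(z.shape,bool);reg[200:340,330:500]=1
m=(z>85)&reg
P=c[m];print("grip pts",len(P),P.mean(0),P.min(0),P.max(0))
m2=(z>48)&(z<62)&reg
P2=c[m2];rect=cv2.minAreaRect(P2[:,:2].astype(np.float32));print("rim+lugs",rect)
t=np.zeros(z.shape,bool);t[210:300,230:320]=1
P3=c[(z>22)&(z<40)&t];print("tray",cv2.minAreaRect(P3[:,:2].astype(np.float32)),P3.mean(0))
E
```

```text
grip pts 468 [ 496.6 -213.3  375.8] [ 334.7 -310.6   85. ] [ 558.    47.9 1285. ]
rim+lugs ((513.8584594726562, -175.73341369628906), (200.71986389160156, 206.43017578125), 11.952560424804688)
tray ((572.5293579101562, 159.14248657226562), (171.8799591064453, 170.99807739257812), 11.298298835754395) [571.5 161.3  30.2]
```

View pics/topz.png

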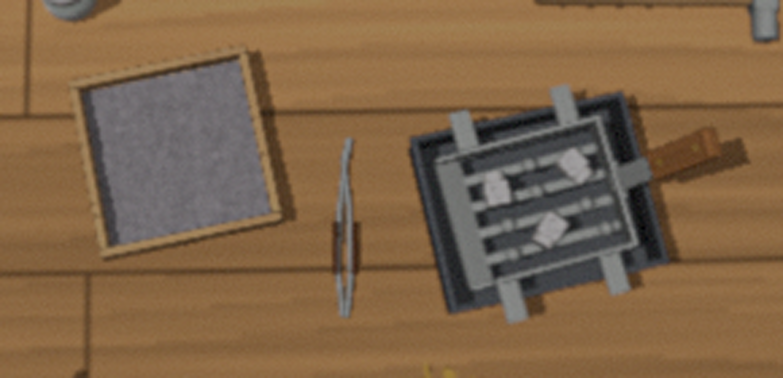

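View pics/sidez.png

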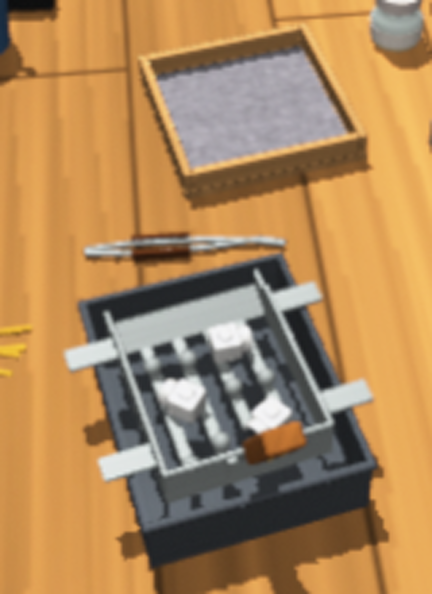

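```bash
python3 - <<'E'
from h import *
np.set_printoptions(precision=1,suppress=True)
d=np.load("top0.npz"); c=d["c"]; im=d["im"]; z=c[...,2]
reg=np.zeros(z.shape,bool);reg[200:340,330:500]=1
m=reg&(z>90)&(z<200); 
n,l,st,ce=cv2.connectedComponentsWithStats(m.astype(np.uint8)); k=1+np.argmax(st[1:,4]); P=c[l==k]
print("grip",len(P),P.mean(0),P.min(0),P.max(0), cv2.minAreaRect(P[:,:2].astype(np.float32)))
# dark pan + sieve: everything above 45 or within pan: footprint of rim at z ~55
m=reg&(z>50)&(z<59)
Q=c[m][:,:2]
for th in np.radians(np.arange(9,16,.5)):
    R=np.array([[-np.sin(th),np.cos(th)],[-np.cos(th),-np.sin(th)]]); q=Q@R.T
    h=np.histogram(q[:,0],bins=np.arange(-400,400,2))[0]; hy=np.histogram(q[:,1],bins=np.arange(-800,0,2))[0]
    print(np.degrees(th),np.sum(h**2.),np.sum(hy**2.),np.percentile(q[:,0],[.3,99.7]),np.percentile(q[:,1],[.3,99.7]))
# side view grip
d=np.load("side0.npz"); c=d["c"]; z=c[...,2]
reg=np.zeros(z.shape,bool);reg[330:360,320:360]=1
hsv=cv2.cvtColor(d["im"],cv2.COLOR_RGB2HSV); m=reg&(hsv[...,1]>140)&(z>90)
P=c[m]; print("side grip",len(P),P.mean(0),P.min(0),P.max(0))
E
```

```text
grip 356 [ 539.2 -282.7  140.2] [ 523.6 -310.6   90.2] [ 558.  -254.4  175.6] ((539.892333984375, -283.7370300292969), (26.22416877746582, 58.06914520263672), 14.716320991516113)
9.0 17978.0 21218.0 [-358.6 -148.9] [-578.4 -380. ]
9.5 18946.0 22446.0 [-362.2 -153.5] [-575.9 -378.2]
10.0 20044.0 23564.0 [-365.9 -158.2] [-573.3 -376.3]
10.5 21248.0 25588.0 [-369.7 -162.7] [-570.7 -374.4]
11.0 21964.0 26180.0 [-373.4 -167.3] [-568.  -372.5]
11.5 22392.0 26116.0 [-377.2 -171.7] [-565.5 -370.5]
12.000000000000002 22496.0 26554.0 [-381.7 -175.7] [-563.1 -368.2]
12.5 21994.0 25650.0 [-385.7 -179.3] [-560.7 -365.7]
13.0 21576.0 24502.0 [-389.7 -182.9] [-558.7 -363.1]
13.5 20890.0 23758.0 [-394.1 -186.4] [-556.6 -360.8]
14.0 20295.0 22700.0 [-398.6 -190. ] [-554.4 -358.1]
14.500000000000002 18795.0 21388.0 [-403.1 -193.5] [-551.7 -355.3]
14.999999999999998 16368.0 20406.0 [-407.7 -196.9] [-549.  -352.3]
15.5 14728.0 19576.0 [-412.2 -200.3] [-546.4 -349.2]
side grip 208 [ 541.2 -304.5  160.4] [ 526.2 -316.1  113.2] [ 558.  -281.3  173.7]
```

```bash
python3 - <<'E'
from h import *
np.set_printoptions(precision=3,suppress=True)
s=r.sense();print(s["tcp_rot"],s["eef_pos"],s["qpos"])
for n in("top","side"):
    c=np.load(n+"0.npz")["c"].reshape(-1,3)
    for y in range(-600,-200,40):
        b=c[(abs(c[:,1]-y)<20)&(c[:,0]>350)&(c[:,0]<700)&(c[:,2]>40)&(c[:,2]<600)]
        if len(b): print(n,y,b[:,0].min(),b[:,0].max(),np.percentile(b[:,2],95))
E
```

```text
[-3.14   0.     0.435] [ 263.127 -566.514  241.701] [-1.138  0.354  1.634 -0.     1.155 -0.002]
top -600 352.86379301571674 621.626287349618 157.72366582361178
top -560 366.0164337648957 464.60335881585206 155.09621477505206
top -320 531.2903482111925 558.0400590160675 172.6238891545225
top -280 448.5611779987105 610.0342659587911 167.96723356618799
top -240 426.8510407975791 615.1144924595445 81.89082780328056
side -320 531.000821660767 558.0495406599844 171.81609838245083
side -280 451.0825571799712 616.8507078730579 132.2600289864923
side -240 430.4045014255833 616.189461017902 69.55879554502158
```

Request:
{"name": "servo_tool", "arguments": {"rows": [[[2.5,2.48,0],0.122,6],[[2.5,2.48,0],0.122,6],[[2.5,2.48,0],0.122,6],[[2.5,2.48,0],0.122,6],[[2.5,2.48,0],0.122,6]], "squeeze": 120}}

```text
clock: 0.57
eef_pos: [389.0, -441.5, 242.1]
tcp_rot: [-3.141, -0.0, 1.05]
contact_force: [1.2, -1.0, -0.3]
opening: 0.7
```

Request:
{"name": "servo_tool", "arguments": {"rows": [[[2.5,2.48,0],0.122,6],[[2.5,2.48,0],0.122,6],[[2.5,2.48,-0.4],0.122,6],[[2.5,2.48,-0.8],0.122,6],[[2.5,2.48,-0.8],0.122,6]]}}

```text
clock: 0.98
eef_pos: [514.3, -317.5, 222.2]
tcp_rot: [3.141, 0.0, 1.661]
contact_force: [-0.3, -1.0, -0.5]
opening: 0.703
```

Request:
{"name": "servo_tool", "arguments": {"rows": [[[2.5,2.5,-0.8],0.126,6]]}}

```text
refused, turn out of range in row 1
```

Now finish the approach above the grip and look from the wrist.

Request:
{"name": "servo_tool", "arguments": {"rows": [[[2.42,2.4,-0.6],0.119,6],[[0,0,0],0,6]]}}

```text
clock: 1.15
eef_pos: [540.4, -290.6, 214.8]
tcp_rot: [3.141, -0.002, 1.784]
contact_force: [-0.1, -1.2, 0.3]
opening: 0.707
```

```bash
python3 - <<'E'
from h import *
f,W=grab("wrist","w1.png"); np.savez("w1.npz",W=W,c=cloud(f,W),im=f["frame"])
print(r.sense()["eef_pos"],r.sense()["tcp_rot"])
print(proj(f,W,[[538.5,-293.6,136.6],[548.2-.208*-18.5+0-9.7,-293.6-18,168.6],[513.4,-175.8,36]]))
E
```

```text
[ 538.81069745 -292.37592991  215.22040612] [-3.14074336e+00 -1.35498596e-03  1.77835900e+00]
[[313.60146641 276.88452836]
 [312.94972938 335.77301637]
 [315.15524149  62.87108651]]
```

View pics/w1.png

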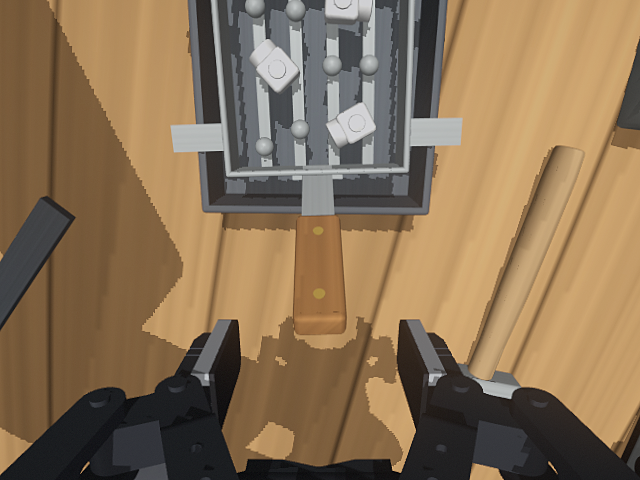

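Request:
{"name": "servo_tool", "arguments": {"rows": [[[0,0,-3],0,6],[[0,0,-3],0,6],[[0,0,-2.8],0,6],[[0,0,0],0,6]]}}

```text
clock: 1.53
eef_pos: [533.7, -293.9, 123.3]
tcp_rot: [-3.135, -0.005, 1.772]
contact_force: [-1.2, -0.2, -0.6]
opening: 0.705
```

```bash
python3 - <<'E'
from h import *
f,W=grab("side","s2.png"); z=cv2.resize(f["frame"][180:420,200:440],None,fx=2.5,fy=2.5); cv2.imwrite("pics/s2.png",z[:,:,::-1])
s=r.sense();print(s["eef_pos"],s["contact_force"],s["wrist_torque"])
E
```

```text
[ 534.99117463 -294.50941192  125.97070212] [ 0.47364112 -0.32240754  0.05021418] [ 0.02829981 -0.03094943 -0.00819876]
```

View pics/s2.png

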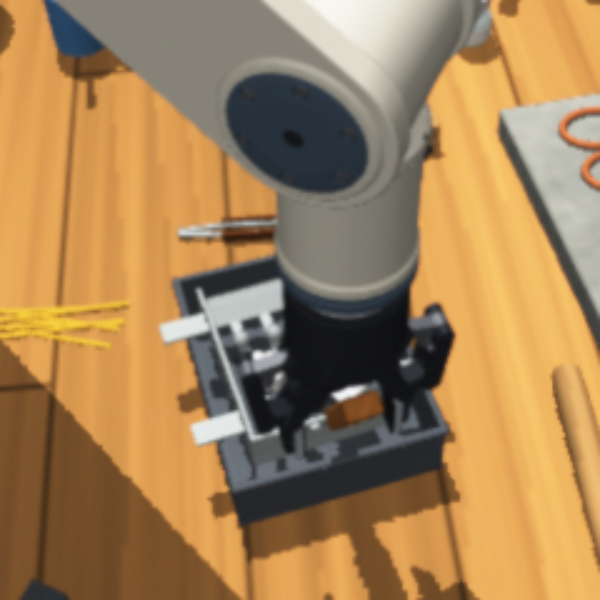

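Request:
{"name": "servo_tool", "arguments": {"rows": [[[0.3,0,0],0,5],[[0,0,0],0,4],[[0,0,0],0,3],[[0,0,0],0,1.5],[[0,0,0],0,1.5]]}}

```text
clock: 2.0
eef_pos: [541.4, -295.7, 130.3]
tcp_rot: [3.14, 0.002, 1.774]
contact_force: [-0.3, -1.2, 7.5]
opening: 0.287
```

Request:
{"name": "servo_tool", "arguments": {"rows": [[[0,0,0],0,1.5],[[0,0,0],0,1.5]]}}

```text
clock: 2.17
eef_pos: [541.3, -295.7, 130.3]
tcp_rot: [3.14, 0.002, 1.774]
contact_force: [-0.6, -1.6, 6.5]
opening: 0.287
```

```bash
python3 - <<'E'
from h import *
f,W=grab("wrist","w3.png"); 
s=r.sense();print(s["eef_pos"],s["tcp_rot"],s["contact_force"],s["wrist_torque"],s["opening"])
E
```

```text
[ 541.35562825 -295.68813768  130.28997738] [3.13977637e+00 2.34044843e-03 1.77421872e+00] [-0.74031502 -1.29055841  7.20844201] [-0.11180201  0.71932518  0.16359139] 0.2872679391337051
```

View pics/w3.png

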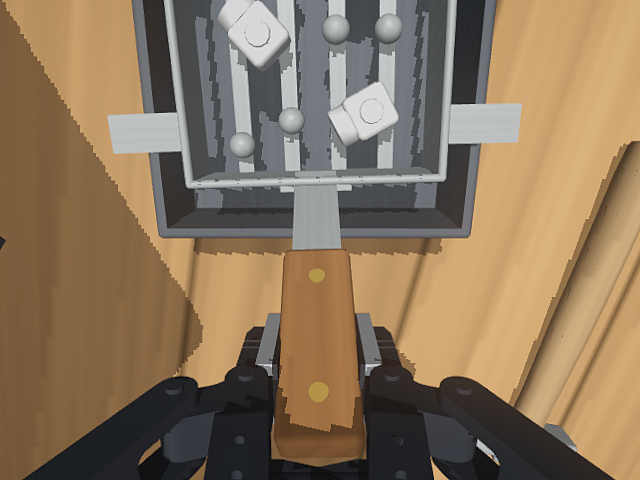

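Request:
{"name": "servo_tool", "arguments": {"rows": [[[0,0,0.4],0,1.5],[[0,0,0.4],0,1.5],[[0,0,0.4],0,1.5],[[0,0,0],0,1.5],[[0,0,0],0,1.5]]}}

```text
clock: 2.63
eef_pos: [540.5, -294.9, 140.5]
tcp_rot: [3.141, 0.0, 1.774]
contact_force: [-0.2, -0.0, -1.2]
opening: 0.287
```

```bash
cat > look.py <<'E'
import sys
from h import *
np.set_printoptions(precision=2,suppress=True)
t=sys.argv[1]
f,W=grab("wrist","w%s.png"%t)
g,V=grab("side"); z=cv2.resize(g["frame"][180:420,200:440],None,fx=2.5,fy=2.5); 
z=np.hstack([cv2.resize(f["frame"],(460,345)),z[90:435,100:440]]); cv2.imwrite("pics/c%s.png"%t,z[:,:,::-1])
s=r.sense();print(s["clock"],s["eef_pos"],s["tcp_rot"],s["contact_force"],s["wrist_torque"],s["opening"])
c=cloud(f,W); cs=c
# sieve tilt: lugs & floor bars: bright gray points in the cloud in tool frame
np.savez("l%s.npz"%t,c=c,im=f["frame"],W=W,cs=cloud(g,V),ims=g["frame"])
E
python3 look.py 4
```

```text
2.7333 [ 540.31 -294.75  140.1 ] [-3.14 -0.    1.77] [-0.3   1.07 -6.54] [-0.03  0.03  0.01] 0.287199402506646
```

View pics/c4.png

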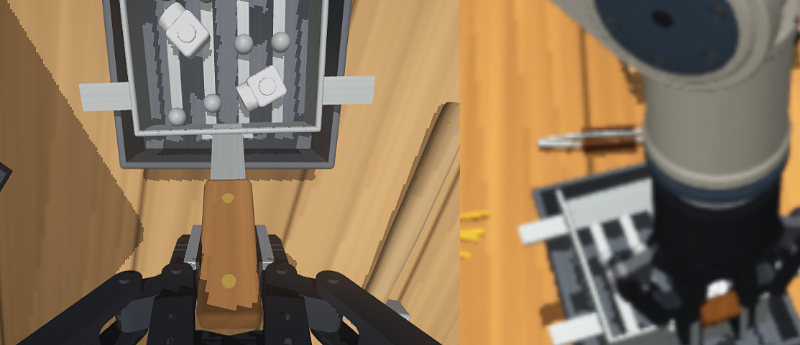

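```bash
cat > lug.py <<'E'
import sys
from h import *
np.set_printoptions(precision=2,suppress=True)
t=sys.argv[1]; d=np.load("l%s.npz"%t); s=r.sense()
# args: expected grip x,y,z ; sieve pose level
th=s["tcp_rot"][2]; ex=np.array([np.cos(th),np.sin(th)]); ey=np.array([-ex[1],ex[0]])
o=np.array(s["eef_pos"])[:2]+120.5*ex
for nm,c in(("wrist",d["c"]),("side",d["cs"])):
    P=c.reshape(-1,3); q=np.c_[(P[:,:2]-o)@ex,(P[:,:2]-o)@ey,P[:,2]]
    for X in(-52,45):
        for Y in(-88,88):
            m=(abs(q[:,0]-X)<14)&(abs(q[:,1]-Y)<9)&(q[:,2]>52)&(q[:,2]<200)
            if m.sum()>5: print(nm,X,Y,m.sum(),np.median(q[m],0))
    m=(q[:,0]>-72)&(q[:,0]<-60)&(abs(q[:,1])<70)&(q[:,2]>62)&(q[:,2]<200)
E
python3 lug.py 4
```

```text
wrist -52 -88 1207 [-45.75 -86.95  68.08]
wrist -52 88 1554 [-48.23  87.13  67.52]
side -52 -88 15 [-53.08 -81.95  66.51]
side -52 88 106 [-51.04  86.92  66.9 ]
side 45 88 80 [44.93 87.   65.  ]
```

Request:
{"name": "servo_tool", "arguments": {"rows": [[[-0.98,-0.2,0],0,1.5],[[1.96,0.4,0],0,1.5],[[-1.96,-0.4,0],0,1.5],[[1.96,0.4,0],0,1.5],[[-0.98,-0.2,0],0,1.5]]}}

```text
clock: 3.15
eef_pos: [542.7, -294.8, 140.5]
tcp_rot: [3.139, 0.001, 1.774]
contact_force: [1.2, -1.2, -1.1]
opening: 0.286
```

```bash
python3 look.py 5; python3 lug.py 5
```

```text
3.25 [ 538.94 -294.85  139.87] [-3.14 -0.    1.77] [-0.46 -1.28  0.16] [-1.01 -0.28  0.06] 0.2845383694516132
wrist -52 -88 1332 [-46.1  -86.82  68.23]
wrist -52 88 1437 [-48.4   86.95  67.23]
side -52 -88 19 [-57.62 -82.15  56.83]
side -52 88 100 [-50.42  87.5   66.69]
side 45 88 79 [45.86 87.66 65.56]
```

View pics/w5.png

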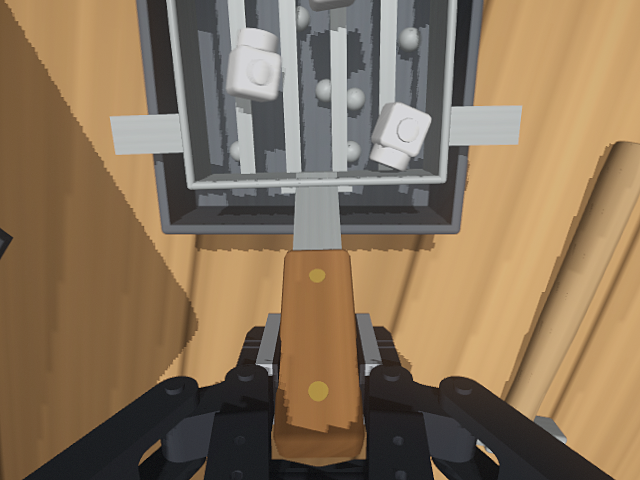

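```bash
python3 - <<'E'
import numpy as np
d=np.load("l5.npz");c=d["c"]
for u,v in[(302,18),(408,40),(325,90),(355,98),(237,150),(350,150),(340,100),(388,90),(310,60)]: print(u,v,c[v-2:v+3,u-2:u+3].reshape(-1,3).mean(0).round(1), c[v-4:v+5,u-4:u+5,2].max().round(1))
E
```

```text
302 18 [ 507.2 -165.3   16.4] 17.8
408 40 [ 568.2 -163.9   15.8] 272.3
325 90 [ 527.6 -199.9   16.4] 18.1
355 98 [ 545.7 -200.7   16.6] 18.6
237 150 [ 485.  -242.4   32.4] 272.3
350 150 [ 549.5 -230.4   16.5] 47.9
340 100 [ 536.1 -205.    45.7] 272.3
388 90 [ 559.4 -195.1   45.8] 47.4
310 60 [ 515.3 -184.2    3.4] 5.7
```

Request:
{"name": "servo_tool", "arguments": {"rows": [[[0,0,0.6],0,1.5],[[0,0,1.2],0,1.5],[[0,0,1.8],0,1.5],[[0,0,1.8],0,1.5],[[0.1,0.4,1.6],0,1.5]]}}

```text
clock: 3.67
eef_pos: [541.6, -291.5, 212.5]
tcp_rot: [3.141, 0.001, 1.773]
contact_force: [1.3, -1.0, 0.3]
opening: 0.285
```

Request:
{"name": "servo_tool", "arguments": {"rows": [[[0.1,0.8,1.2],0,1.5],[[0.15,1.2,0.8],0,1.5],[[0.2,1.6,0.5],0,1.5],[[0.25,1.9,0.3],0,1.5],[[0.3,2.2,0],0,1.5]]}}

```text
clock: 4.08
eef_pos: [551.5, -212.7, 239.3]
tcp_rot: [3.141, 0.0, 1.773]
contact_force: [-0.7, 0.7, -4.9]
opening: 0.291
```

Request:
{"name": "servo_tool", "arguments": {"rows": [[[0.35,2.5,0],0,1.5],[[0.35,2.5,0],0,1.5],[[0.35,2.5,0],0,1.5],[[0.35,2.5,0],0,1.5],[[0.35,2.5,0],0,1.5]]}}

```text
clock: 4.5
eef_pos: [568.4, -86.7, 238.4]
tcp_rot: [-3.141, -0.0, 1.774]
contact_force: [0.7, 0.2, -2.5]
opening: 0.285
```

```bash
python3 look.py 6; python3 lug.py 6; python3 - <<'E'
from h import *
grab("top","t6.png")
E
```

```text
4.6 [568.74 -84.7  238.34] [-3.14 -0.    1.78] [-1.14  0.66 -5.53] [-0.45 -0.17  0.07] 0.2846645876462571
wrist -52 -88 1204 [-45.8  -87.48 166.09]
wrist -52 88 1409 [-48.67  88.12 165.69]
side -52 -88 44 [-45.68 -87.53 165.66]
side -52 88 63 [-49.36  88.26 164.56]
side 45 88 49 [ 47.99  88.1  164.75]
```

View pics/w6.png

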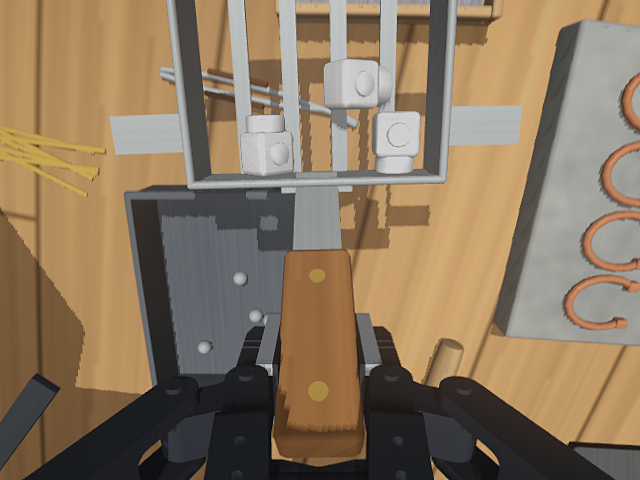

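View pics/t6.png

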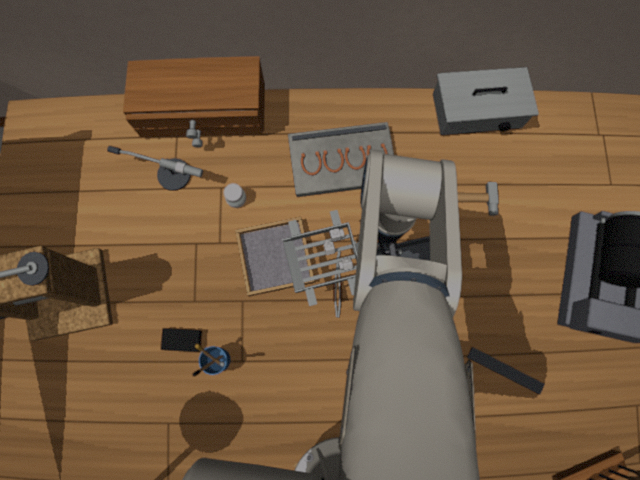

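Request:
{"name": "servo_tool", "arguments": {"rows": [[[0.15,1.3,0],0,1.5],[[0.25,2.2,0],0,1.5],[[0.3,2.5,0],0,1.5],[[0.3,2.5,0],0,1.5],[[0.3,2.4,0],0,1.5]]}}

```text
clock: 5.07
eef_pos: [581.7, 21.2, 238.3]
tcp_rot: [-3.141, -0.0, 1.773]
contact_force: [0.4, 0.3, -5.2]
opening: 0.287
```

Request:
{"name": "servo_tool", "arguments": {"rows": [[[0.25,2.0,0],0,1.5],[[0.2,1.6,0],0,1.5],[[0.15,1.2,0],0,1.5],[[0.1,0.6,0],0,1.5],[[0,0,0],0,1.5]]}}

```text
clock: 5.48
eef_pos: [589.0, 75.0, 238.2]
tcp_rot: [-3.141, -0.0, 1.775]
contact_force: [-0.7, -0.2, -1.9]
opening: 0.29
```

Request:
{"name": "servo_tool", "arguments": {"rows": [[[0,0,0],0,1.5]], "squeeze": 80}}

```text
clock: 5.57
eef_pos: [588.8, 73.8, 238.1]
tcp_rot: [-3.141, 0.0, 1.774]
contact_force: [0.9, -1.8, 0.8]
opening: 0.289
```

```bash
python3 look.py 7; python3 lug.py 7; python3 - <<'E'
from h import *
g,V=grab("side","s7.png")
E
```

```text
5.6667 [588.83  73.27 238.22] [-3.14  0.    1.77] [-0.55  0.43 -7.31] [ 0.54  0.19 -0.01] 0.28512595253673206
wrist -52 -88 1044 [-44.59 -87.87 165.81]
wrist -52 88 1381 [-46.76  88.12 165.44]
side -52 -88 41 [-45.78 -87.45 164.59]
side -52 88 49 [-51.16  87.28 164.76]
side 45 88 41 [ 45.23  89.15 163.76]
```

View pics/s7.png

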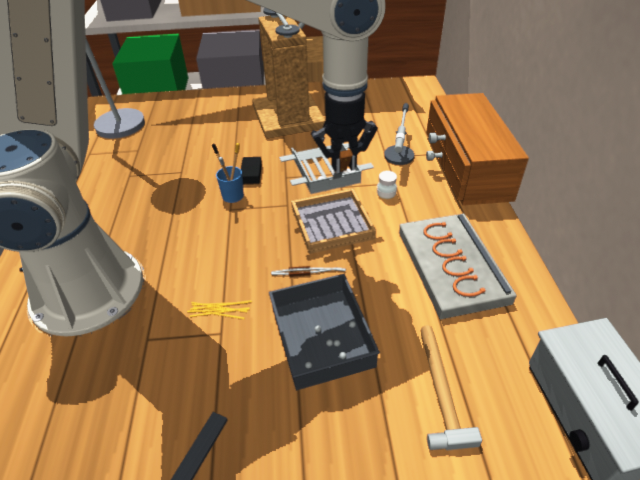

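View pics/w7.png

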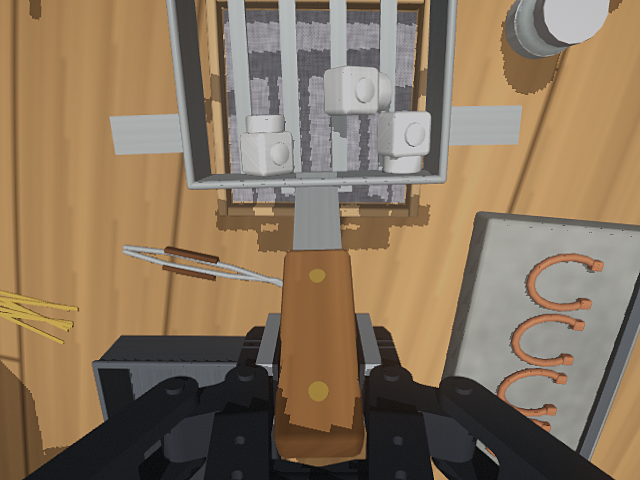

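Request:
{"name": "servo_tool", "arguments": {"rows": [[[0,0,0],0,1.5],[[0,0,0],0,1.5]], "squeeze": 50}}

```text
clock: 5.88
eef_pos: [588.9, 73.5, 238.3]
tcp_rot: [-3.142, 0.0, 1.773]
contact_force: [0.6, -2.4, 0.9]
opening: 0.289
```

```bash
python3 look.py 8; python3 lug.py 8
```

```text
5.9833 [588.98  73.76 238.35] [3.14 0.   1.77] [-0.22  2.24 -8.31] [ 0.24  0.12 -0.  ] 0.28947968148399766
wrist -52 -88 1107 [-44.96 -87.7  166.05]
wrist -52 88 1403 [-47.33  88.11 165.54]
side -52 -88 36 [-47.22 -87.44 165.18]
side -52 88 46 [-51.86  88.66 164.36]
side 45 88 39 [ 44.79  88.26 164.36]
```

Request:
{"name": "servo_tool", "arguments": {"rows": [[[0,0,0],0,1.5],[[0,0,0],0,1.5]], "squeeze": 35}}

```text
clock: 6.15
eef_pos: [589.0, 74.1, 238.3]
tcp_rot: [3.142, 0.0, 1.774]
contact_force: [0.3, -1.2, 0.9]
opening: 0.284
```

```bash
python3 look.py 9; python3 lug.py 9
```

```text
6.25 [588.97  74.13 238.28] [3.14 0.   1.77] [-0.22  2.26 -7.93] [ 0.46  0.14 -0.01] 0.2873492093633025
wrist -52 -88 1092 [-44.84 -87.8  166.04]
wrist -52 88 1413 [-47.17  88.14 165.61]
side -52 -88 39 [-47.25 -87.51 165.29]
side -52 88 47 [-50.63  87.76 164.34]
side 45 88 41 [ 44.33  88.53 164.48]
```

Request:
{"name": "servo_tool", "arguments": {"rows": [[[0,0,0],0,1.5],[[0,0,0],0,1.5]], "squeeze": 27}}

```text
clock: 6.42
eef_pos: [589.0, 74.2, 238.3]
tcp_rot: [-3.142, 0.0, 1.774]
contact_force: [0.2, -0.4, -0.8]
opening: 0.284
```

```bash
python3 look.py 10; python3 lug.py 10
```

```text
6.5167 [588.95  74.2  238.26] [-3.14  0.    1.77] [ 0.6   0.66 -5.42] [ 0.38  0.1  -0.02] 0.2882521771278344
wrist -52 -88 1086 [-44.8  -87.8  166.07]
wrist -52 88 1409 [-47.13  88.18 165.56]
side -52 -88 39 [-46.86 -87.68 165.39]
side -52 88 46 [-50.89  88.15 164.64]
side 45 88 41 [ 46.    87.79 164.05]
```

Request:
{"name": "servo_tool", "arguments": {"rows": [[[0,0,0],0,1.5],[[0,0,0],0,1.5]], "squeeze": 20}}

```text
clock: 6.68
eef_pos: [589.0, 74.2, 238.3]
tcp_rot: [3.142, -0.0, 1.774]
contact_force: [0.4, 0.9, -4.2]
opening: 0.289
```

```bash
python3 look.py 11; python3 lug.py 11
```

```text
6.7833 [588.97  74.18 238.29] [3.14 0.   1.77] [ 0.7  -0.48 -1.46] [-0.04  0.05 -0.03] 0.28654884101805106
wrist -52 -88 1079 [-44.75 -88.04 166.02]
wrist -52 88 1407 [-47.1   88.1  165.56]
side -52 -88 39 [-48.38 -87.76 165.51]
side -52 88 45 [-50.3   88.14 164.25]
side 45 88 42 [ 44.91  88.22 164.23]
```

Request:
{"name": "servo_tool", "arguments": {"rows": [[[0,0,4.1],0,1.5],[[0,0,3],0,1.5],[[0,0,1.5],0,1.5],[[0,0,0],0,1.5]]}}

```text
clock: 7.12
eef_pos: [590.9, 74.4, 328.7]
tcp_rot: [3.135, 0.001, 1.774]
contact_force: [0.6, -1.4, 1.1]
opening: 0.283
```

```bash
python3 look.py 12; python3 lug.py 12
```

```text
7.2167 [588.88  74.11 324.14] [3.14 0.   1.77] [-0.49  1.75 -8.84] [0.46 0.25 0.01] 0.2874108081455565
```

View pics/w12.png

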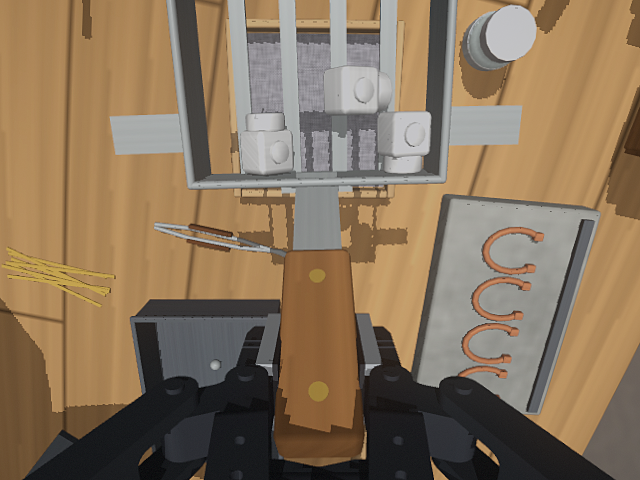

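Request:
{"name": "servo_tool", "arguments": {"rows": [[[0,0,-2],0,2.0],[[0,0,-2.5],0,2.1],[[0,0,-2.5],0,2.2],[[0,0,-1.6],0,2.25],[[0,0,0],0,2.3]]}}

```text
clock: 7.63
eef_pos: [585.4, 73.7, 232.4]
tcp_rot: [-3.132, -0.001, 1.774]
contact_force: [-1.4, -1.2, 0.4]
opening: 0.291
```

```bash
python3 look.py 13; python3 lug.py 13
```

```text
7.7333 [588.    74.03 236.72] [-3.14 -0.    1.77] [ 0.72  1.02 -7.09] [ 0.41  0.16 -0.02] 0.284790117057657
wrist -52 -88 861 [-44.89 -86.13 159.29]
wrist -52 88 1410 [-46.88  88.01 160.53]
side -52 -88 33 [-47.57 -86.87 160.97]
side -52 88 46 [-50.77  87.32 161.45]
side 45 88 40 [ 46.14  88.54 161.87]
```

Request:
{"name": "servo_tool", "arguments": {"rows": [[[0,0,0],0,2.35],[[0,0,0],0,2.38],[[0,0,0],0,2.4]]}}

```text
clock: 7.98
eef_pos: [589.6, 74.2, 239.4]
tcp_rot: [3.14, 0.0, 1.774]
contact_force: [0.1, -1.1, -0.9]
opening: 0.291
```

```bash
python3 look.py 14; python3 lug.py 14
```

```text
8.0833 [589.34  74.21 239.14] [3.14 0.   1.77] [-0.25 -0.31 -2.37] [-0.71 -0.15 -0.03] 0.2859392469702465
wrist -52 -88 1096 [-44.98 -87.99 167.37]
wrist -52 88 1402 [-47.18  88.01 166.53]
side -52 -88 36 [-48.4  -87.85 165.84]
side -52 88 48 [-49.93  88.21 164.99]
side 45 88 39 [ 46.46  88.42 165.04]
```

Request:
{"name": "servo_tool", "arguments": {"rows": [[[0,0,0],0,2.42],[[0,0,0],0,2.43]]}}

```text
clock: 8.25
eef_pos: [589.1, 74.2, 238.6]
tcp_rot: [3.141, 0.0, 1.774]
contact_force: [-0.4, 0.5, -4.3]
opening: 0.295
```

```bash
python3 look.py 15; python3 lug.py 15
```

```text
8.35 [589.    74.14 238.44] [3.14 0.   1.77] [-0.15 -0.09 -4.46] [-0.08  0.01 -0.01] 0.28685634276303695
wrist -52 -88 1088 [-44.92 -87.96 166.42]
wrist -52 88 1410 [-47.1   88.08 165.91]
side -52 -88 35 [-47.81 -87.96 165.62]
side -52 88 44 [-51.08  87.8  164.8 ]
side 45 88 39 [ 45.43  87.53 164.49]
```

Request:
{"name": "servo_tool", "arguments": {"rows": [[[0,0,0],0,2.44],[[0,0,0],0,2.45]]}}

```text
clock: 8.52
eef_pos: [588.9, 74.1, 238.2]
tcp_rot: [-3.141, 0.0, 1.774]
contact_force: [0.4, 0.1, -3.3]
opening: 0.289
```

```bash
python3 look.py 16; python3 lug.py 16
```

```text
8.6167 [588.93  74.15 238.23] [-3.14 -0.    1.77] [-0.51  0.21 -3.76] [-0.45 -0.03 -0.02] 0.29470213302035914
wrist -52 -88 1085 [-45.03 -87.81 165.98]
wrist -52 88 1413 [-47.12  88.13 165.6 ]
side -52 -88 35 [-48.24 -88.96 165.2 ]
side -52 88 47 [-49.96  87.96 164.46]
side 45 88 40 [ 43.92  88.39 164.6 ]
```

Request:
{"name": "servo_tool", "arguments": {"rows": [[[0,0,0],0,2.46],[[0,0,0],0,2.47]]}}

```text
clock: 8.78
eef_pos: [589.0, 74.1, 238.2]
tcp_rot: [-3.142, 0.0, 1.774]
contact_force: [-0.9, -0.1, -3.7]
opening: 0.295
```

```bash
python3 look.py 17; python3 lug.py 17
```

```text
8.8833 [588.98  74.12 238.28] [-3.14  0.    1.77] [-0.19 -0.07 -3.7 ] [-0.29 -0.07 -0.02] 0.29675980463804313
wrist -52 -88 1089 [-44.74 -87.9  166.  ]
wrist -52 88 1416 [-47.1   88.08 165.61]
side -52 -88 35 [-49.   -86.63 165.57]
side -52 88 46 [-50.53  88.1  164.75]
side 45 88 43 [ 46.16  87.65 164.2 ]
```

Request:
{"name": "servo_tool", "arguments": {"rows": [[[0,0,0],0,2.49],[[0,0,0],0,2.5]]}}

```text
clock: 9.05
eef_pos: [589.0, 74.1, 238.3]
tcp_rot: [3.142, 0.0, 1.774]
contact_force: [0.6, -0.5, -2.8]
opening: 0.298
```

```bash
python3 look.py 18; python3 lug.py 18
```

```text
9.15 [588.98  74.16 238.29] [ 3.14 -0.    1.77] [-1.32  0.1  -3.63] [-0.25 -0.   -0.06] 0.29159363343506267
wrist -52 -88 1092 [-45.09 -87.88 166.02]
wrist -52 88 1404 [-47.12  88.02 165.67]
side -52 -88 38 [-47.37 -88.03 165.33]
side -52 88 45 [-51.24  88.25 164.5 ]
side 45 88 40 [ 45.59  88.26 163.96]
```

Request:
{"name": "servo_tool", "arguments": {"rows": [[[0,0,0],0,2.52],[[0,0,0],0,2.52]]}}

```text
clock: 9.32
eef_pos: [589.0, 74.2, 238.3]
tcp_rot: [-3.142, -0.0, 1.774]
contact_force: [0.4, -0.3, -3.4]
opening: 0.301
```

```bash
python3 look.py 19; python3 lug.py 19
```

```text
9.4167 [588.97  74.16 238.27] [-3.14  0.    1.77] [-0.34 -0.38 -3.09] [-0.3  -0.12  0.04] 0.2973338825696437
wrist -52 -88 1097 [-45.11 -87.74 165.95]
wrist -52 88 1406 [-47.12  88.1  165.7 ]
side -52 -88 38 [-48.07 -87.46 164.79]
side -52 88 44 [-51.66  87.76 164.81]
side 45 88 38 [ 44.31  88.63 164.32]
```

Request:
{"name": "servo_tool", "arguments": {"rows": [[[0,0,0],0,2.54],[[0,0,0],0,2.54]]}}

```text
clock: 9.58
eef_pos: [589.0, 74.2, 238.3]
tcp_rot: [-3.142, -0.0, 1.774]
contact_force: [0.7, 0.4, -3.2]
opening: 0.301
```

```bash
python3 look.py 20; python3 lug.py 20
```

```text
9.6833 [588.95  74.15 238.26] [-3.14  0.    1.77] [ 0.26  0.1  -3.67] [-0.33 -0.09 -0.04] 0.3036151272559289
wrist -52 -88 1105 [-45.1  -87.91 165.87]
wrist -52 88 1413 [-47.15  88.12 165.64]
side -52 -88 38 [-47.79 -88.74 164.92]
side -52 88 47 [-50.7   87.7  164.89]
side 45 88 36 [ 44.66  88.29 164.36]
```

Request:
{"name": "servo_tool", "arguments": {"rows": [[[0,0,0],0,2.56],[[0,0,0],0,2.56]]}}

```text
clock: 9.85
eef_pos: [589.0, 74.1, 238.3]
tcp_rot: [3.142, 0.0, 1.774]
contact_force: [0.7, -0.2, -3.1]
opening: 0.305
```

```bash
python3 look.py 21; python3 lug.py 21
```

```text
9.95 [588.98  74.15 238.3 ] [3.14 0.   1.77] [ 0.33  0.23 -3.07] [-0.25 -0.03  0.01] 0.30246457280730515
wrist -52 -88 1350 [-47.61 -88.12 163.63]
wrist -52 88 1393 [-48.05  88.17 163.55]
side -52 -88 40 [-52.37 -87.09 163.06]
side -52 88 45 [-51.    88.14 162.39]
side 45 88 38 [ 46.56  88.09 158.96]
```

Request:
{"name": "servo_tool", "arguments": {"rows": [[[0,0,0],0,2.56]]}}

```text
clock: 10.03
eef_pos: [589.0, 74.1, 238.3]
tcp_rot: [-3.142, -0.0, 1.774]
contact_force: [0.4, 0.7, -4.4]
opening: 0.301
```

```bash
python3 look.py 22; python3 lug.py 22
```

```text
10.1333 [588.95  74.17 238.25] [-3.14 -0.    1.77] [-0.64  0.58 -3.39] [-0.25 -0.07 -0.04] 0.30182548975331686
wrist -52 -88 1353 [-47.66 -88.05 163.62]
wrist -52 88 1380 [-48.08  88.14 163.54]
side -52 -88 40 [-51.85 -87.91 162.85]
side -52 88 45 [-50.93  88.   162.6 ]
side 45 88 37 [ 45.61  88.47 159.05]
```

```bash
cat > lug2.py <<'E'
import sys
from h import *
np.set_printoptions(precision=1,suppress=True)
t=sys.argv[1]; d=np.load("l%s.npz"%t); s=r.sense()
th=s["tcp_rot"][2]; ex=np.array([np.cos(th),np.sin(th)]); ey=np.array([-ex[1],ex[0]])
o=np.array(s["eef_pos"])[:2]
Q=[]
for c,im in((d["c"],d["im"]),(d["cs"],d["ims"])):
    hsv=cv2.cvtColor(im,cv2.COLOR_RGB2HSV).reshape(-1,3)
    P=c.reshape(-1,3); q=np.c_[(P[:,:2]-o)@ex,(P[:,:2]-o)@ey,P[:,2]]
    m=(abs(abs(q[:,1])-86)<10)&(q[:,2]>s["eef_pos"][2]-220)&(q[:,2]<220)&(q[:,0]>0)&(q[:,0]<220)&(hsv[:,1]<70)&(q[:,2]>38)
    q=q[m]; Q.append(q)
q=np.vstack([Q[0][::10],Q[1]])
(_,_),_,_=(0,0),0,0
l=cv2.fitLine(q[:,[0,2]].astype(np.float32),cv2.DIST_HUBER,0,.1,.1).ravel()
print("tilt",np.degrees(np.arctan2(-l[1]*np.sign(l[0]),abs(l[0]))),len(q),"x",q[:,0].min(),q[:,0].max(),"z",q[:,2].min(),q[:,2].max())
E
python3 lug2.py 22
```

```text
tilt 2.6566932 435 x 59.661764649046134 177.12009550841216 z 157.4180533680618 165.77798457456106
```

Request:
{"name": "servo_tool", "arguments": {"rows": [[[0,0,0],0,2.57],[[0,0,0],0,2.57]]}}

```text
clock: 10.3
eef_pos: [589.0, 74.2, 238.3]
tcp_rot: [3.142, -0.0, 1.774]
contact_force: [0.6, -0.1, -3.5]
opening: 0.305
```

```bash
python3 look.py 23; python3 lug2.py 23
```

```text
10.4 [588.98  74.16 238.31] [ 3.14 -0.    1.77] [-0.91 -0.09 -3.45] [-0.2  -0.05  0.01] 0.2999095370841092
tilt 12.392298 392 x 44.29631667312546 164.24520079514033 z 134.1784784776221 160.14607230780211
```

Request:
{"name": "servo_tool", "arguments": {"rows": [[[0,0,0],0,2.57]]}}

```text
clock: 10.48
eef_pos: [589.0, 74.1, 238.3]
tcp_rot: [-3.142, 0.0, 1.774]
contact_force: [-0.4, -0.5, -2.5]
opening: 0.3
```

```bash
python3 look.py 24; python3 lug2.py 24
```

```text
10.5833 [588.94  74.12 238.24] [-3.14  0.    1.77] [-0.87 -0.89 -4.16] [-0.26 -0.06 -0.02] 0.3032975163155221
tilt 17.209538 522 x 28.37757316336675 143.55787099165607 z 108.15855743765019 151.68251745766895
```

View pics/w24.png

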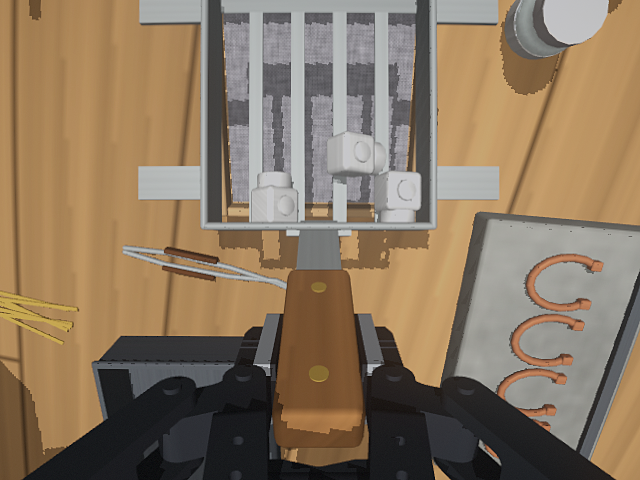

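Request:
{"name": "servo_tool", "arguments": {"rows": [[[0,0,0],0,2.3],[[0.1,-0.5,0],0,2.3],[[0.2,-1.0,-0.3],0,2.3],[[0.2,-1.0,-0.7],0,2.3],[[0.2,-0.8,-0.7],0,2.3]]}}

```text
clock: 11.0
eef_pos: [596.2, 39.7, 220.8]
tcp_rot: [3.141, 0.0, 1.774]
contact_force: [-0.7, -0.1, -4.8]
opening: 0.307
```

```bash
python3 look.py 25; python3 lug2.py 25; python3 - <<'E'
from h import *
g,V=grab("side");cv2.imwrite("pics/s25.png",cv2.resize(g["frame"][60:300,200:440],None,fx=2.5,fy=2.5)[:,:,::-1])
E
```

```text
11.1 [595.3   39.24 219.4 ] [-3.14  0.    1.77] [ 0.19 -1.18 -3.33] [-0.33 -0.02 -0.02] 0.3034384378195303
tilt 20.20955 574 x 24.11010015378392 141.34960068052945 z 82.91315799723009 131.4695102249255
```

View pics/w25.png

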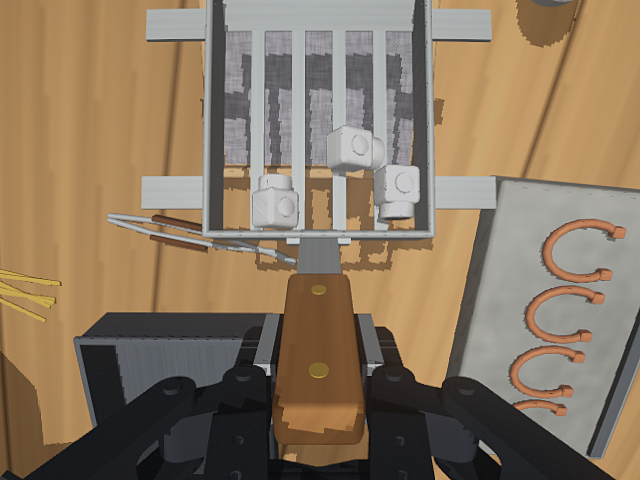

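View pics/s25.png

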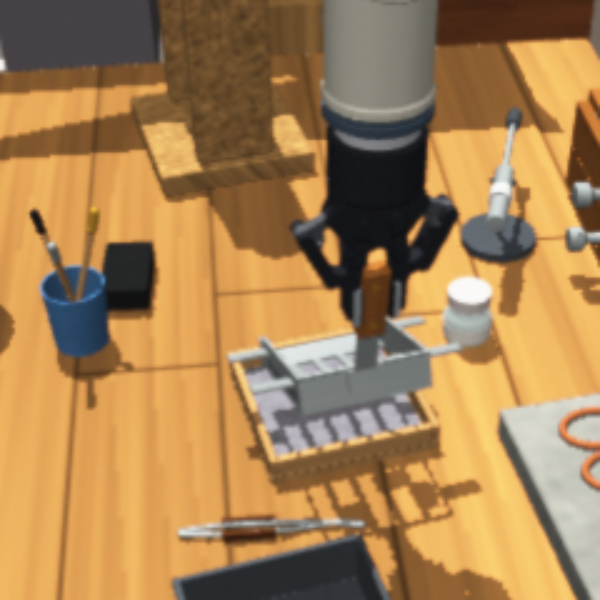

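Request:
{"name": "servo_tool", "arguments": {"rows": [[[0,0,-0.8],0,2.3],[[0,0,-0.8],0,2.3],[[0,0,-0.6],0,2.4],[[0,0,0],0,2.5],[[0,0,0],0,2.55]]}}

```text
clock: 11.57
eef_pos: [595.5, 41.4, 198.6]
tcp_rot: [-3.14, -0.0, 1.774]
contact_force: [0.0, 1.1, -2.9]
opening: 0.3
```

Request:
{"name": "servo_tool", "arguments": {"rows": [[[0,0,0],0,2.57],[[0,0,0],0,2.57]]}}

```text
clock: 11.73
eef_pos: [596.2, 41.3, 199.6]
tcp_rot: [3.141, 0.0, 1.774]
contact_force: [0.2, 0.6, -3.3]
opening: 0.301
```

```bash
python3 look.py 26; python3 lug2.py 26
```

```text
11.8333 [596.2   41.25 199.68] [3.14 0.   1.77] [-1.21  1.02 -4.1 ] [-0.17 -0.05  0.01] 0.3040739526111262
tilt 22.048016 555 x 26.241493927211568 136.76324760908142 z 62.13677504074144 109.5799033945429
```

View pics/w26.png

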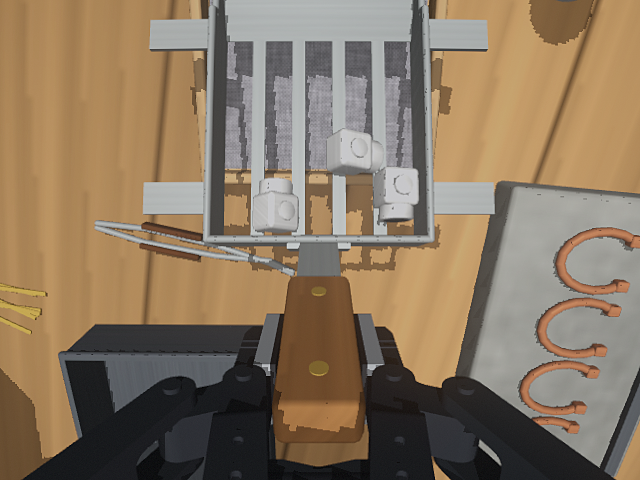

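Request:
{"name": "servo_tool", "arguments": {"rows": [[[0,0,0.1],0,2.58],[[0,0,0.1],0,2.58]]}}

```text
clock: 12.0
eef_pos: [596.0, 41.2, 201.5]
tcp_rot: [3.141, -0.0, 1.774]
contact_force: [0.7, 0.2, -3.6]
opening: 0.301
```

```bash
python3 look.py 27; python3 lug2.py 27
```

```text
12.1 [596.15  41.17 201.64] [3.14 0.   1.77] [-0.98 -0.42 -4.09] [-0.13  0.02  0.01] 0.30293664759222816
tilt 23.739384 524 x 19.09604640589662 132.22985654660803 z 58.35214982398577 110.22627727411248
```

View pics/w27.png

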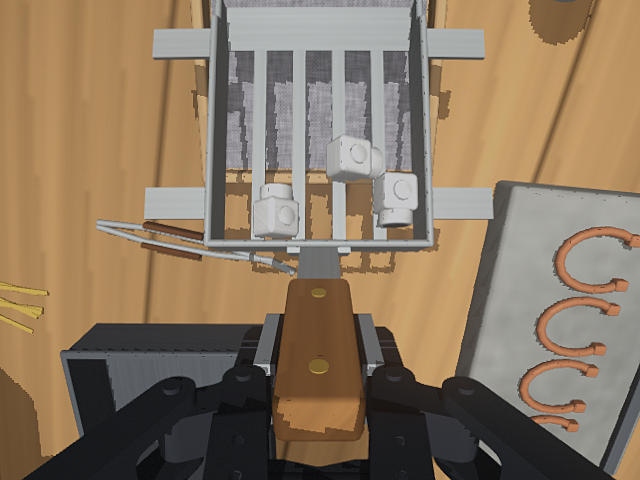

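Request:
{"name": "servo_tool", "arguments": {"rows": [[[0,0,0.1],0,2.585],[[0,0,0.1],0,2.585]]}}

```text
clock: 12.27
eef_pos: [595.9, 41.2, 203.3]
tcp_rot: [-3.141, -0.0, 1.774]
contact_force: [-0.6, 0.7, -3.2]
opening: 0.304
```

```bash
python3 look.py 28; python3 lug2.py 28
```

```text
12.3667 [596.28  40.97 203.75] [3.14 0.   1.77] [ 0.4  -1.67 -0.76] [-0.3   0.08  0.04] 0.2990774583143023
tilt 32.270794 424 x 0.8505951317215297 108.28543610626758 z 39.7989113425466 109.09884098634632
```

View pics/w28.png

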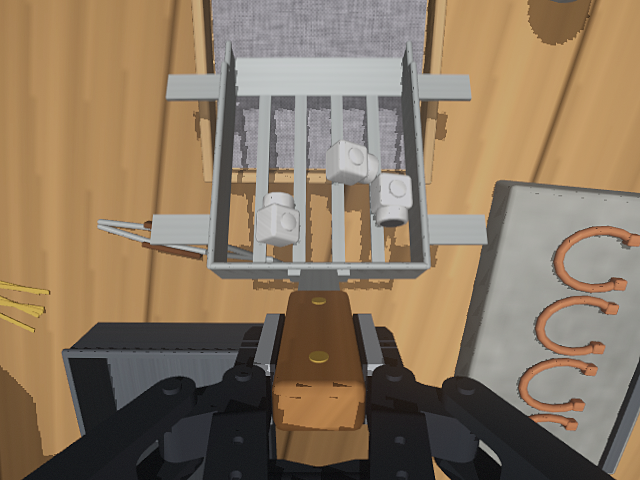

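Request:
{"name": "servo_tool", "arguments": {"rows": [[[-0.1,0.5,1.2],0,2.45],[[-0.2,1.0,1.2],0,2.45]]}}

```text
clock: 12.53
eef_pos: [592.5, 55.9, 227.6]
tcp_rot: [-3.14, 0.0, 1.773]
contact_force: [-0.4, 0.3, -3.4]
opening: 0.297
```

```bash
python3 look.py 29; python3 lug2.py 29; python3 - <<'E'
from h import *
g,V=grab("side");cv2.imwrite("pics/s29.png",cv2.resize(g["frame"][60:300,200:440],None,fx=2.5,fy=2.5)[:,:,::-1])
E
```

```text
12.6333 [594.17  57.87 230.23] [ 3.14 -0.    1.77] [ 0.76 -0.07 -2.38] [-0.04 -0.03 -0.  ] 0.30508434161024933
tilt 35.680008 394 x 1.0060125122272805 95.68031738497169 z 62.52887387239116 134.51429564838656
```

View pics/w29.png

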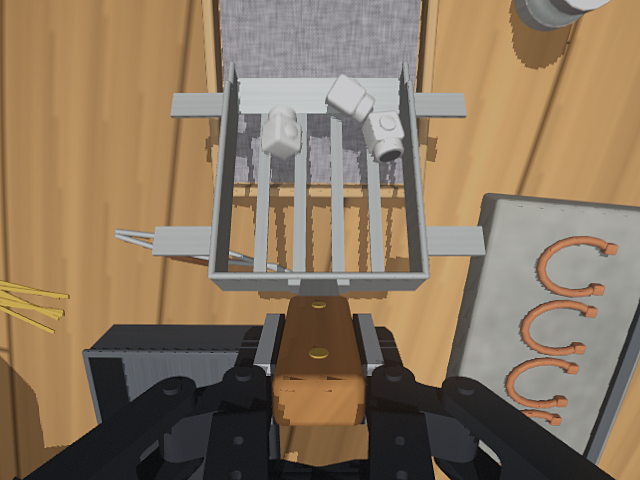

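View pics/s29.png

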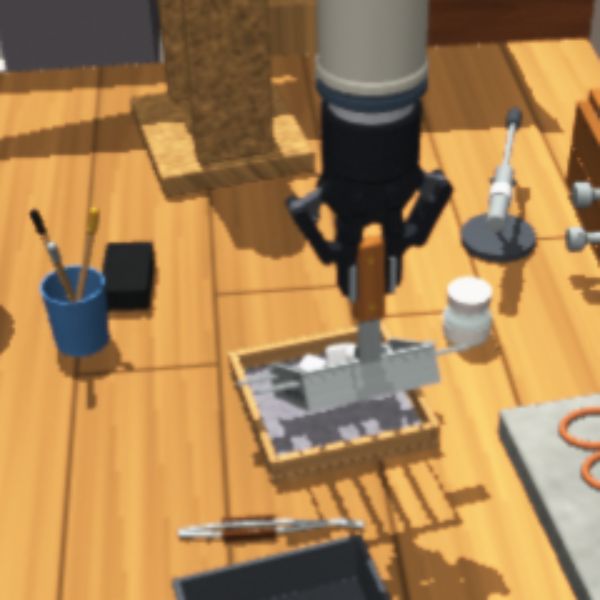

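Request:
{"name": "servo_tool", "arguments": {"rows": [[[-0.1,0.7,0],0,2.55],[[-0.1,0.7,0],0,2.58],[[0,0.5,0],0,2.585]]}}

```text
clock: 12.93
eef_pos: [590.4, 76.0, 226.9]
tcp_rot: [-3.141, -0.0, 1.774]
contact_force: [0.4, 0.5, -2.1]
opening: 0.302
```

```bash
python3 look.py 30; python3 lug2.py 30
```

```text
13.0333 [590.7   76.15 226.9 ] [-3.14 -0.    1.77] [-0.03 -0.5  -2.75] [-0.06 -0.02  0.05] 0.3022492773947549
tilt 35.570286 382 x 0.02485071874774029 97.19709398424568 z 62.10311909435819 131.5075100337176
```

View pics/w30.png

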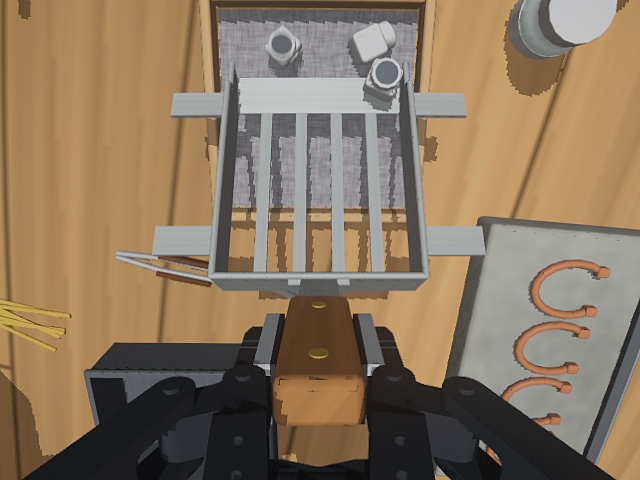

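Request:
{"name": "servo_tool", "arguments": {"rows": [[[0,0,0],0,2.5]]}}

```text
clock: 13.12
eef_pos: [590.8, 75.5, 227.0]
tcp_rot: [-3.141, 0.0, 1.774]
contact_force: [0.6, -0.0, -2.9]
opening: 0.3
```

```bash
python3 look.py 31; python3 lug2.py 31; python3 - <<'E'
from h import *
g,V=grab("side");cv2.imwrite("pics/s31.png",cv2.resize(g["frame"][60:300,200:440],None,fx=2.5,fy=2.5)[:,:,::-1])
E
```

```text
13.2167 [590.96  75.07 227.11] [-3.14  0.    1.77] [ 0.78  0.31 -3.02] [-0.04 -0.02 -0.  ] 0.301595301688053
tilt 35.9591 396 x 0.12941750493466533 97.06410930779865 z 61.96883041932796 130.97443423827247
```

View pics/w31.png

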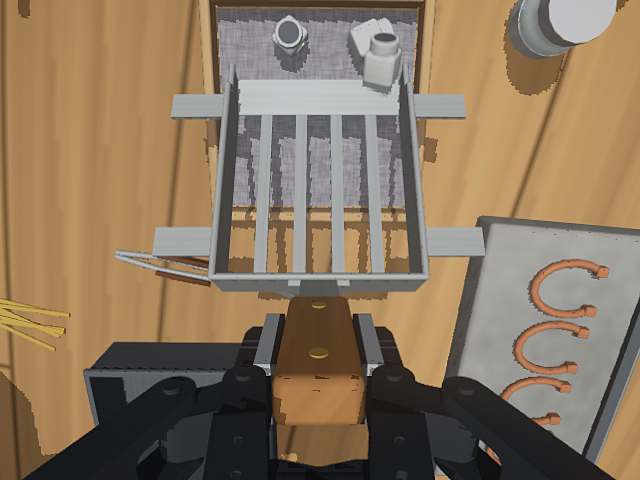

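View pics/s31.png

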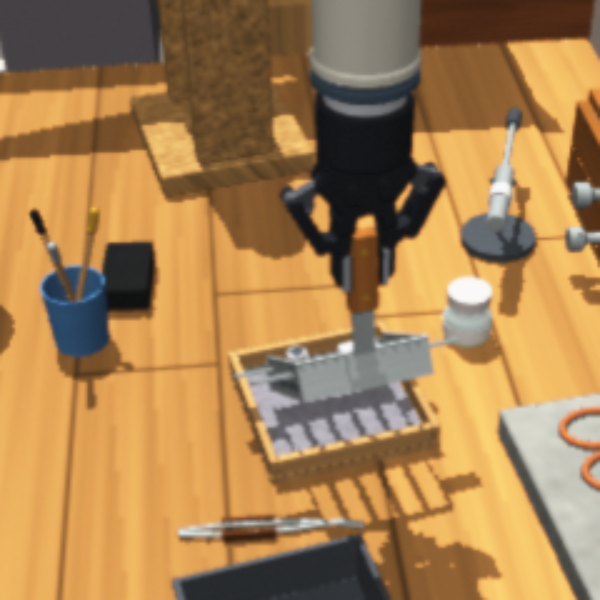

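Request:
{"name": "servo_tool", "arguments": {"rows": [[[0,0,0],0,2.4],[[0.1,-0.4,0.3],0,2.3],[[0.1,-0.6,0.5],0,2.3]]}}

```text
clock: 13.52
eef_pos: [592.7, 64.9, 235.1]
tcp_rot: [-3.141, -0.0, 1.774]
contact_force: [0.1, 0.6, -2.1]
opening: 0.305
```

```bash
python3 look.py 32; python3 lug2.py 32
```

```text
13.6167 [593.77  64.16 236.4 ] [3.14 0.   1.77] [-0.34  0.48 -1.99] [ 0.07  0.01 -0.  ] 0.3047790076377444
tilt 36.002224 394 x 0.0426501330151502 97.72931508512693 z 69.93760604800195 139.88490704697392
```

View pics/w32.png

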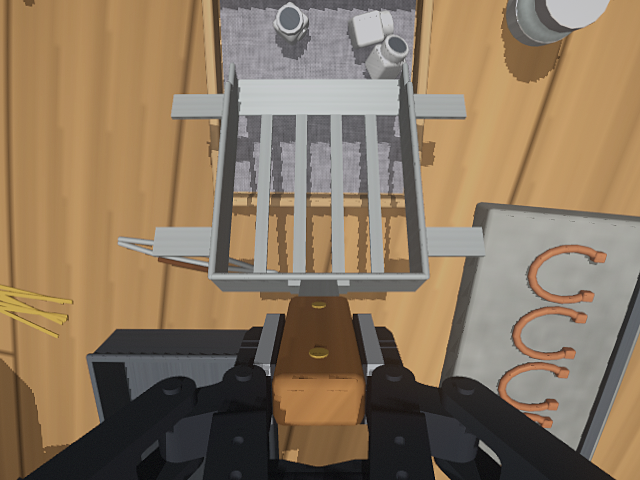

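```bash
cat > lug3.py <<'E'
import sys
from h import *
np.set_printoptions(precision=1,suppress=True)
t=sys.argv[1]; d=np.load("l%s.npz"%t); s=r.sense()
th=s["tcp_rot"][2]; ex=np.array([np.cos(th),np.sin(th)]); ey=np.array([-ex[1],ex[0]])
o=np.array(s["eef_pos"])
for nm,c,im in(("w",d["c"],d["im"]),("s",d["cs"],d["ims"])):
    hsv=cv2.cvtColor(im,cv2.COLOR_RGB2HSV)
    q=np.dstack([(c[...,:2]-o[:2])@ex,(c[...,:2]-o[:2])@ey,c[...,2]-o[2]])
    m=(abs(abs(q[...,1])-83)<14)&(q[...,2]>-180)&(q[...,2]<-40)&(q[...,0]>-30)&(q[...,0]<220)&(hsv[...,1]<70)&(c[...,2]>38)
    m=cv2.erode(m.astype(np.uint8),np.ones((3,3)) if nm=="w" else np.ones((2,2)))
    n,l,st,ce=cv2.connectedComponentsWithStats(m)
    for k in range(1,n):
        if st[k,4]>12:
            p=q[l==k]; print(nm,st[k,4],np.median(p,0),"top-slope deg", np.degrees(np.arctan(-np.polyfit(p[:,0],p[:,2],1)[0])) if nm=="w" else "")
E
python3 lug3.py 32
```

```text
w 868 [  89.4   83.1 -159.5] top-slope deg 35.21253880468956
w 862 [  89.6  -83.2 -159.6] top-slope deg 35.12400412182329
w 1161 [  11.2   82.8 -102.8] top-slope deg 35.782776886644285
w 1167 [  11.6  -82.9 -103.1] top-slope deg 35.014911133768884
```

Request:
{"name": "servo_tool", "arguments": {"rows": [[[0,0,1],0,2.2],[[0,0,1.2],0,2.2],[[-0.2,-0.8,1],0,2.2],[[-0.4,-1.6,0.8],0,2.2],[[-0.6,-2.4,0.4],0,2.2]], "squeeze": 60}}

```text
clock: 14.03
eef_pos: [581.9, 17.6, 281.8]
tcp_rot: [3.138, 0.0, 1.776]
contact_force: [0.1, -0.4, -2.4]
opening: 0.293
```

Request:
{"name": "servo_tool", "arguments": {"rows": [[[-0.7,-2.8,0],0,2.2],[[-0.7,-3,0],0,2.2],[[-0.7,-3,0],0,2.2],[[-0.7,-3,0],0,2.2],[[-0.7,-3,0],0,2.2]]}}

```text
clock: 14.45
eef_pos: [545.5, -132.6, 280.8]
tcp_rot: [3.14, 0.001, 1.774]
contact_force: [1.2, 0.3, -2.5]
opening: 0.294
```

Request:
{"name": "servo_tool", "arguments": {"rows": [[[-0.7,-2.8,0],0,2.2],[[-0.7,-2.4,0],0,2.2],[[-0.5,-1.8,0],0,2.2],[[-0.3,-1,0],0,2.2],[[0,0,0],0,2.2]]}}

```text
clock: 14.87
eef_pos: [523.5, -212.9, 280.3]
tcp_rot: [3.141, 0.001, 1.772]
contact_force: [-0.7, 0.4, -3.3]
opening: 0.3
```

```bash
python3 look.py 33; python3 lug3.py 33;python3 - <<'E'
from h import *
g,V=grab("side","s33.png")
E
```

```text
14.9667 [ 524.07 -210.75  279.9 ] [ 3.14 -0.    1.77] [ 0.5   0.99 -2.39] [-0.09  0.04 -0.08] 0.295834397955292
w 857 [  86.4   83.1 -158.3] top-slope deg 35.10228823324539
w 856 [  86.4  -83.  -158.4] top-slope deg 34.96921270617625
w 1195 [   8.4   82.9 -101.4] top-slope deg 35.319013203542454
w 1190 [   8.4  -82.6 -101.4] top-slope deg 35.702471059891806
s 20 [  79.7  -82.3 -155.5] top-slope deg 
s 34 [  1.5 -82.5 -98.8] top-slope deg 
s 33 [  79.5   82.4 -156.9] top-slope deg 
s 49 [  2.1  83.1 -99.6] top-slope deg
```

View pics/s33.png

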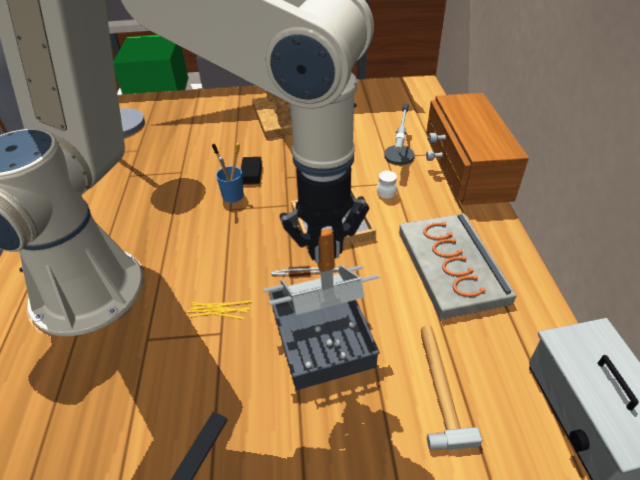

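View pics/w33.png

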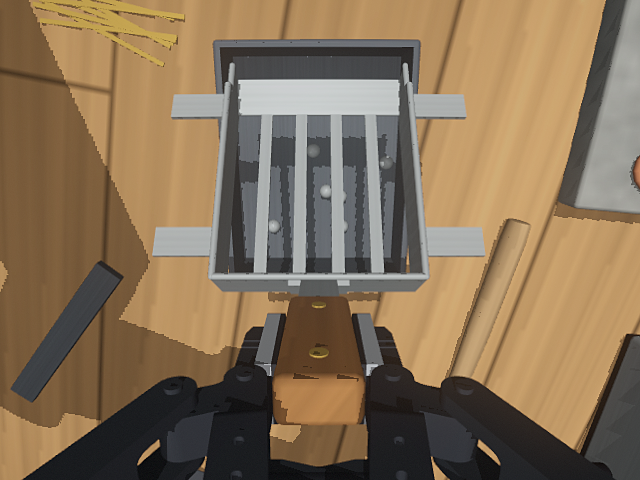

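Request:
{"name": "servo_tool", "arguments": {"rows": [[[0,-0.4,-1],0,2.3],[[0,-0.5,-2],0,2.3],[[0,0,-1.5],0,2.3],[[0,0,-0.8],0,2.3],[[0,0,0],0,2.3]], "squeeze": 30}}

```text
clock: 15.43
eef_pos: [523.0, -218.8, 223.9]
tcp_rot: [-3.138, -0.002, 1.775]
contact_force: [-0.3, 0.8, -1.9]
opening: 0.295
```

```bash
python3 look.py 34; python3 lug3.py 34
```

```text
15.5333 [ 524.2  -219.42  226.22] [-3.14 -0.    1.77] [ 0.66 -0.03 -2.35] [-0.08 -0.05 -0.03] 0.29897965504238333
w 2069 [  91.    79.6 -170.2] top-slope deg 0.9513044809300272
w 2263 [  89.9  -78.5 -170.3] top-slope deg 0.03305704846140388
w 1179 [  11.6   82.7 -103.9] top-slope deg 35.34223621836091
w 1131 [  12.   -83.1 -104.7] top-slope deg 35.94604757852298
s 64 [  91.   -79.7 -169.2] top-slope deg 
s 217 [  31.3   78.1 -170.2] top-slope deg 
s 37 [   4.7  -81.9 -101.4] top-slope deg 
s 49 [  -5.3  -79.  -170.9] top-slope deg
```

View pics/w34.png

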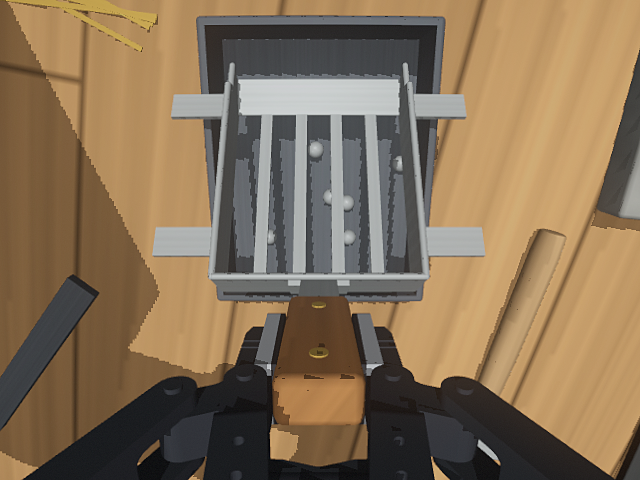

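Request:
{"name": "servo_tool", "arguments": {"rows": [[[0,0,-0.7],0,2.4],[[0,-0.1,-0.6],0,2.4],[[0.16,-0.8,-0.5],0,2.4],[[0.16,-0.8,-0.5],0,2.4],[[0,0,0],0,2.4]], "squeeze": 20}}

```text
clock: 15.95
eef_pos: [529.3, -238.7, 204.8]
tcp_rot: [3.137, 0.003, 1.773]
contact_force: [1.8, -3.3, 6.4]
opening: 0.295
```

```bash
python3 look.py 35; python3 lug3.py 35
```

```text
16.05 [ 529.06 -238.15  205.12] [3.14 0.   1.77] [ 1.96 -2.97  6.35] [-0.1  -0.06 -0.17] 0.2985707640315008
w 3110 [ 106.2   79.4 -149.7] top-slope deg -1.9827852355953084
w 2830 [ 108.5  -77.4 -149.4] top-slope deg -0.5214539400439961
w 1301 [ 26.6  82.8 -99.1] top-slope deg 27.161999800394337
w 1217 [ 26.1 -82.8 -98.5] top-slope deg 27.464083628825172
w 158 [ -21.8   80.6 -150.2] top-slope deg -7.053837414475682
w 87 [ -25.1  -77.2 -150.2] top-slope deg -18.41635160770037
s 67 [ 105.6  -79.1 -145. ] top-slope deg 
s 281 [  38.3   78.8 -149.2] top-slope deg 
s 48 [ 21.6 -83.6 -98.3] top-slope deg 
s 91 [  -2.   -77.2 -150.2] top-slope deg
```

View pics/w35.png

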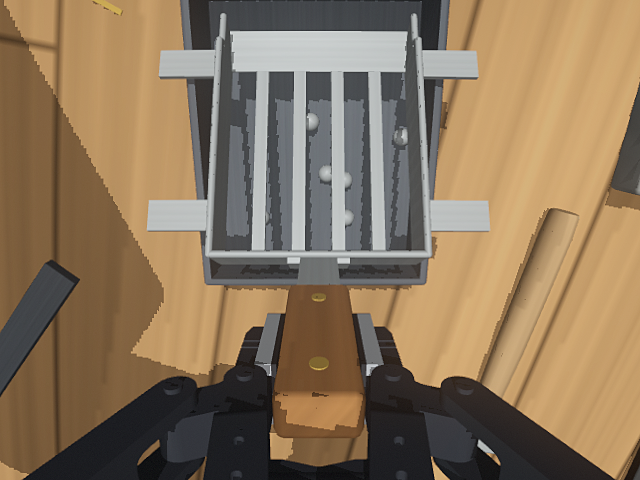

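Request:
{"name": "servo_tool", "arguments": {"rows": [[[0.15,-0.73,-0.6],0,2.4],[[0.15,-0.73,-0.6],0,2.4],[[0.14,-0.67,-0.67],0,2.4],[[0.14,-0.67,-0.67],0,2.4],[[0.12,-0.6,-0.74],0,2.4]]}}

```text
clock: 16.47
eef_pos: [535.5, -272.1, 171.1]
tcp_rot: [3.139, 0.002, 1.774]
contact_force: [1.2, -1.4, 4.0]
opening: 0.299
```

```bash
python3 look.py 36; python3 lug3.py 36|grep w
```

```text
16.5667 [ 534.46 -271.91  169.71] [3.14 0.   1.77] [ 1.82 -1.95  2.73] [ 0.13 -0.25 -0.12] 0.29489335255977206
w 4888 [  60.3   78.  -114.2] top-slope deg 5.863161480013237
w 4692 [  64.4  -78.  -114. ] top-slope deg 6.829155641848873
```

View pics/w36.png

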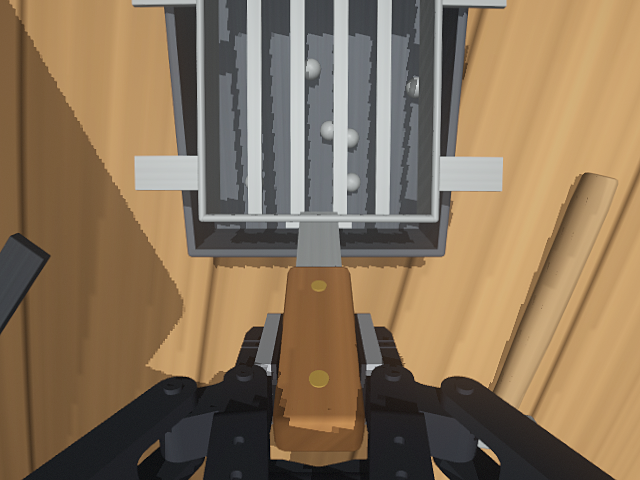

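Request:
{"name": "servo_tool", "arguments": {"rows": [[[0.12,-0.6,-0.74],0,2.4],[[0.11,-0.52,-0.79],0,2.4],[[0.11,-0.52,-0.79],0,2.4],[[0.09,-0.43,-0.7],0,2.4],[[0,0,0],0,2.4]]}}

```text
clock: 16.98
eef_pos: [538.0, -292.0, 138.5]
tcp_rot: [-3.14, -0.001, 1.773]
contact_force: [0.5, -0.4, 3.4]
opening: 0.294
```

```bash
python3 look.py 37; python3 lug.py 37
```

```text
17.0833 [ 538.   -291.44  139.51] [-3.14 -0.    1.77] [0.53 0.16 0.03] [ 0.12 -0.27 -0.2 ] 0.29382747001869175
wrist -52 -88 1462 [-50.06 -87.04  62.37]
wrist -52 88 1457 [-49.57  87.49  62.45]
side -52 -88 49 [-58.56 -89.25  62.85]
side -52 88 90 [-51.66  87.46  62.53]
side 45 88 71 [43.93 86.89 56.8 ]
```

View pics/c37.png

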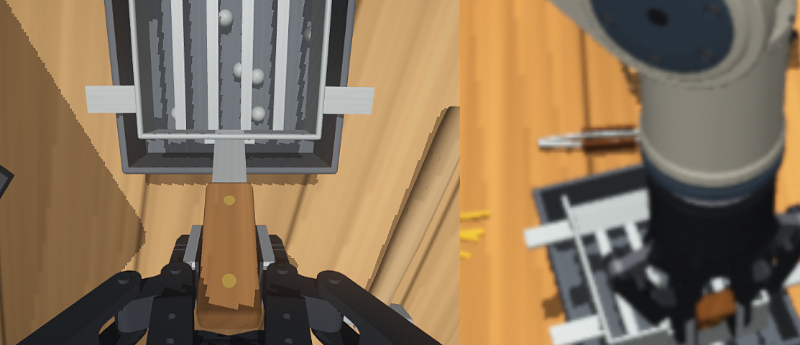

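Request:
{"name": "servo_tool", "arguments": {"rows": [[[0.05,-0.25,-0.4],0,2.45],[[0.05,-0.2,-0.4],0,2.45],[[0,0,-0.2],0,2.45],[[0,0,0],0,2.45]]}}

```text
clock: 17.42
eef_pos: [539.5, -296.6, 130.6]
tcp_rot: [-3.142, 0.001, 1.774]
contact_force: [-1.7, -0.2, 6.1]
opening: 0.296
```

```bash
python3 look.py 38; python3 lug.py 38
```

```text
17.5167 [ 539.48 -296.52  130.72] [3.14 0.   1.77] [-1.17 -1.74  6.1 ] [ 0.21  0.29 -0.1 ] 0.2957090793905261
wrist -52 -88 1431 [-46.85 -86.92  58.19]
wrist -52 88 1449 [-47.18  86.9   58.19]
side -52 -88 19 [-54.41 -89.14  57.32]
side -52 88 92 [-48.37  87.21  57.77]
side 45 88 74 [47.48 86.9  57.35]
```

View pics/w38.png

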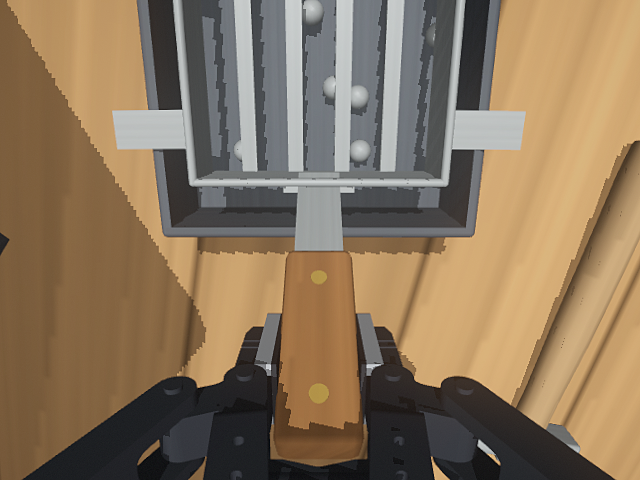

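Request:
{"name": "servo_tool", "arguments": {"rows": [[[0,0,0],0,2.6],[[0,0,0.1],0,3],[[0,0,0],0,4],[[0,0,0],0,5],[[0,0,0],0,6]]}}

```text
clock: 17.93
eef_pos: [539.3, -295.9, 131.1]
tcp_rot: [-3.141, -0.0, 1.774]
contact_force: [-0.1, -0.1, 0.7]
opening: 0.697
```

Request:
{"name": "servo_tool", "arguments": {"rows": [[[0,0,0],0,6],[[0,0,1],0,6],[[0,0,3],0,6],[[0,0,4],0,6],[[0,0,4],0,6]]}}

```text
clock: 18.35
eef_pos: [538.8, -295.6, 252.5]
tcp_rot: [-3.14, -0.001, 1.774]
contact_force: [1.8, -0.6, -0.6]
opening: 0.704
```

Request:
{"name": "servo_tool", "arguments": {"rows": [[[-1,-3,2],0,6],[[-2,-3,2],0,6],[[-2,-3,2],0,6],[[-2,-3,0],0,6],[[-1,-2,0],0,6]]}}

```text
clock: 18.77
eef_pos: [457.8, -438.8, 314.1]
tcp_rot: [3.14, 0.004, 1.773]
contact_force: [-0.0, 0.8, -0.2]
opening: 0.701
```

Request:
{"name": "servo_tool", "arguments": {"rows": [[[0,0,0],0,6],[[0,0,0],0,6]]}}

```text
clock: 18.93
eef_pos: [458.7, -436.8, 311.9]
tcp_rot: [3.141, 0.0, 1.771]
contact_force: [0.2, 0.8, -1.2]
opening: 0.704
```

```bash
python3 - <<'E'
from h import *
np.set_printoptions(precision=1,suppress=True)
f,W=grab("top"); g,V=grab("side")
cv2.imwrite("pics/fin.png",np.vstack([cv2.resize(f["frame"][210:330,220:490],(675,300)),cv2.resize(g["frame"][180:400,220:460],(327,300))[:, :] if 0 else cv2.resize(g["frame"][180:287,240:480],(675,300))])[:,:,::-1])
cv2.imwrite("pics/fs.png",cv2.resize(g["frame"][180:400,240:480],None,fx=2.7,fy=2.7)[:,:,::-1])
s=r.sense();print(s["clock"],s["eef_pos"],s["contact_force"])
ex=np.array([-.205,.979]);ey=np.array([-.979,-.205]);o=np.array([513.4,-175.8])
for n,c in(("t",cloud(f,W)),("s",cloud(g,V))):
    P=c.reshape(-1,3);q=np.c_[(P[:,:2]-o)@ex,(P[:,:2]-o)@ey,P[:,2]]
    for X in(-52,45):
        for Y in(-89,89):
            m=(abs(q[:,0]-X)<12)&(abs(q[:,1]-Y)<7)&(q[:,2]>35)&(q[:,2]<90); print(n,X,Y,m.sum(),np.median(q[m],0) if m.any() else "")
E
```

```text
19.0333 [ 459.7 -435.4  311.4] [-0.  -0.5  0.8]
t -52 -89 37 [-48.4 -89.2  58.4]
t -52 89 36 [-47.2  89.   58.7]
t 45 -89 41 [ 47.7 -88.   58.2]
t 45 89 40 [49.  89.2 59.3]
s -52 -89 65 [-51.3 -88.8  58.4]
s -52 89 30 [-56.   87.9  58.4]
s 45 -89 57 [ 45.  -88.7  57.5]
s 45 89 0
```

View pics/fin.png

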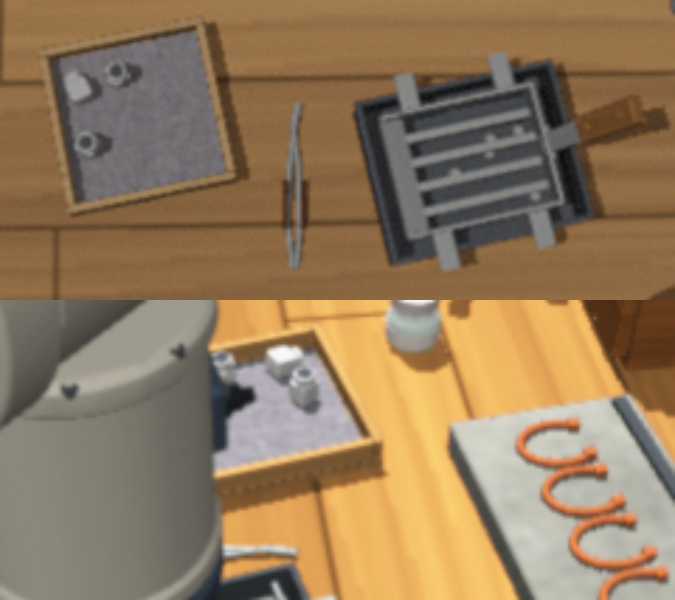

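View pics/fs.png

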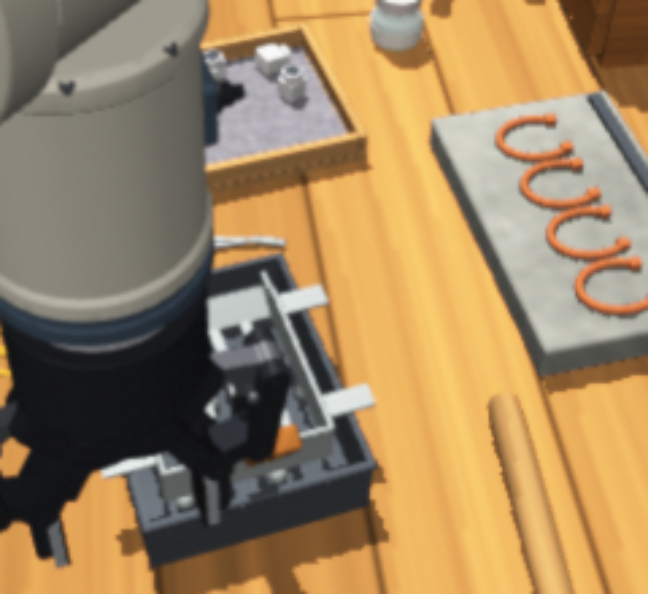

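All three caps lie in the tray. The sieve hangs level on all four lugs, its lug tops about 58 mm above the bench. It is empty, with the balls in the pan below, and the robot is clear of everything. Handing in.

```bash
python3 -c "
from rig import r
print(r.sign_off())"
```

```text
the job is handed in; nothing more can be done
None
```

The job is done and handed in at about 19 s of robot time.

- **Shaking:** I took the sieve by its wooden grip, lifted it 10 mm and jerked it sideways over the pan. With the sieve out of the way, the side camera showed all six balls in the pan. The three end caps stayed in the sieve.
- **Tipping:** The arm can only turn about the vertical, so I loosened the fingers a little at a time and let the sieve pivot nose-down in the grip, to about 36°. The caps slid over the lip into the tray from an estimated lip height of 35–40 mm above the bench. The gripper did not touch them.
- **Hanging back:** I set the front lugs on the pan rims, lowered the grip until the sieve was level, let go and moved clear.

**Last checks:**
- The three caps lie in the tray, two of them standing upright.
- In the top view the lug tops read 58.2–59.3 mm above the bench, so the sieve hangs level to within about 1 mm.
- In the top view, which looks through the sieve floor, I could make out only five balls under the bars. I took the sixth to be hidden, going by the earlier count.
- In the last side view the arm hid part of the tray and one front lug, so that lug was checked from the top view only.
- The tweezers and the other things on the bench looked undisturbed.

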